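# Press the axle cap onto an ink roller

### The job

One of the two ink rollers standing on end in their wooden blocks still lacks its steel axle cap. Take the closed, knurled cap from the tray, set it open end down over the bare tip of that roller's axle, and press it straight down until it grips tight against the brass bushing, with the rubber washer under the bushing squeezed a little but never crushed. Let go, leave the cap upright on the axle, and do not disturb anything else on the table.

Things in the scene. Friction and masses are not known exactly. Their poses are not given: they have to be found in the camera images.
- cap: The push-on axle cap to fit: a bright steel thimble, 28 mm across at the foot (27 mm knurled body), 34 mm tall, 100 g, closed and slightly domed on top, open at the bottom, standing open end down in the tray. Origin: centre of its open lower rim, z up along its axis.
- cap_teeth (a point): Point on the cap's axis amid its six spring teeth, 4.5 mm above its lower rim, inside a bore 14 mm wide and 31.5 mm deep. The teeth are 3 mm high, leave a 7 mm opening and spread to pass over the 10 mm axle. They drag with about 4 to 8 N, either way, on the straight axle (up to about 12 N while they spread over its nose) and hold the cap where it is left.
- stand: The ink roller to finish, upright and fixed: wooden block 96 x 96 x 28 mm, on it a black rubber roller 46 mm across up to 88 mm above the table, a soft rubber washer 27 mm across up to 98 mm, then a brass bushing 22 mm across and the bare steel axle. Origin: centre of the block's underside, exactly on the vertical axle's line; z up.
- axle_foot (a point): Point on the axle's line where it leaves the roller, 88 mm above the table. The axle is vertical and 10 mm thick; its last 11 mm taper to a round tip. Heights differ from roller to roller, are not measured and must be felt: the tip is 132 to 150 mm above the table, and the bushing's flat top, against which the cap's rim must come, lies 20 to 26 mm below the tip.
- bushing (a joint): How far the brass bushing is pushed down onto its rubber washer, in m: 0 free, 0.0055 the stop. The washer resists with 4 N per mm, added to the drag of the teeth, and springs back a little on release. Pressed 1.5 to 3.5 mm is tight and well; over 4.2 mm (17 N on the bushing) crushes it. A total press of 12 to 17 N once on the bushing is right.
- done_roller: The finished roller, fixed in a block just like the other one, with its cap already in place on top (top at 153 mm above the table). Origin: centre of its block's underside. Leave it alone.
- tray: Fixed low tray of pale wood, 150 x 200 mm, 16 mm high, walls and floor 6 mm thick; holds the cap, the collar and the spacer. Origin: centre of its underside.
- collar: Bystander in the tray: plain steel ring 34 mm across with an open 22 mm hole through it, 20 mm tall. Origin: centre of its underside.
- spacer: Bystander in the tray: solid brass cylinder 18 mm across, 18 mm tall. Origin: centre of its underside.
- palm_brush: Bystander: waisted wooden palm brush, 80 mm across at the foot, 112 mm tall. Origin: centre of its underside.
- bowl: Bystander: empty white bowl, 124 mm across, 55 mm tall. Origin: centre of its underside.
- driver: Bystander: a screwdriver lying on the table. Origin: under its middle.
- print_block: Bystander: carved wooden printing block lying flat, 140 x 100 x 27 mm. Origin: centre of its underside.
- jar: Bystander: amber glass jar with a dark lid, 64 mm across, 85 mm tall. Origin: centre of its underside.

How it is judged:
By the outcome, as a careful person would: the job done as asked, in the order asked, and still so for the second after the job is handed in, with the robot touching nothing.
It also fails if it takes over 48 s, if anything falls off the work surface, if the arm or the gripper's body presses on something with over 40 N, if the wrist force passes 120 N, or if a joint passes its speed limit or range.

### The arm

A 7-joint arm with a two-finger parallel gripper is mounted at the origin on the work surface. World frame = base frame: x ahead of the robot, y to its left, z up, the work surface at z = 0. Lengths are in mm, angles in rad, forces in N, time in s.
With the tool pointing down it reaches from about 375 to 925 mm from the base axis. Payload 3.1 kg.
Tool frame: the origin (TCP) lies midway between the tips of the shut fingers; the grasp point (between the pads) lies 19 mm behind it; z points along the fingers, y is the direction in which the jaws open and shut (so a half turn about z gives the same grasp; the last joint's range is limited). The gripper opens to 85 mm and grips with 20 to 120 N. Pads are 22 mm wide; open, the fingers measure 114 mm over their backs; the gripper's body (76 mm by 85 mm) begins 54 mm behind the grasp point. The pads swing forward as they close: fully open they stand 13 mm farther back than shut.
Start: joints at [-1.259, 0.383, 0.044, 1.598, -0.018, 1.161, -0.05], TCP at [258.955, 596.192, 208.969] pointing down, gripper open.
Joint ranges: [-2.61, 2.61], [-0.41, 2.15], [-1.48, 1.57], [0, 2.5], [-1.57, 4.71], [0.05, 1.97], [-2.85, 2.85]. Speed limits (rad/s): [2.79, 2.79, 3.14, 3.14, 3.14, 3.14, 3.14].

### API

Orientations are given as a unit quaternion [w, x, y, z].
In Python, from bench import ctrl gives the robot as it stands.
- The arm moves only by the shell command python3 -m inch 'ROWS' [OPENING] [FORCE]. ROWS is a JSON object of lists of equal length, an entry for each row: "travel": the shift along the world's x, y, z in units of 12 cm (1.0 is 12 cm), a list of three; "rot": the turn, a rotation vector about the world's x, y, z in units of 60 degrees (1.0 is 60 degrees), a list of three. In form: {"travel": [[x, y, z], ...], "rot": [[wx, wy, wz], ...]}. A call has 1 to 12 rows; each row shifts and turns the pose as measured when the row begins; what a row does not reach is not made up. A row lasts 1/12 s, in which the tool goes at most 41.7 mm and 7.16 degrees, less where a joint would pass 70% of its speed; a pose out of reach is approached as far as the arm can. A call with a number of a shift or a turn outside -1 to 1 is refused whole. A call with a gripper value outside its range is refused whole. OPENING is the opening, from 0 (shut) to 1 (fully open), set as the call begins (- or left out, the last holds). The fingers move at their own pace and stop on an object; FORCE is the grip in N (left out, the last holds). Time passes only in rows, so rows that do not move let the fingers close. It gives the time, the measured TCP pose, the force and the opening at its end, in the units of the state.
- ctrl.get_state(): the state, without advancing time (a new reading comes with each control period).
- ctrl.grab_frame(name): name is "scene" or "top"; returns a dict with "img" (384x512x3 uint8, red, green, blue), "fx", "fy", "cx", "cy" (pixels), "distortion" ([k1, k2, p1, p2, k3] as OpenCV has them; the pictures are not rectified), "origin" and "attitude" of the camera in the world. Camera axes: x right, y down, z forward; pixel columns grow to the right and rows downward; lengths in mm; the calibration is good to about 2 mm. A picture is of the moment at which its call begins. There is no depth.
- ctrl.close_job(): hands the job in, once; it reports no verdict.
Trained networks look in a picture, given as the dict that the camera call returned (one of the last four; its "shot" number tells which), for a name from the list of things; names that differ only in an ending like _2 or _b are one class to them, and where a whole thing is asked for, a point or a joint stands for the part that bears it (a point fixed in the world has none). Each returns a list of dicts, best first, with "confidence" (0 to 1); they miss things now and then, are a little off and sometimes report something else, mostly with a low value. They report only what shows in the picture. A call takes as long as a camera call.
- ctrl.masks_of(thing, picture): "region" (384x512 bool, what is visible of it) and "position" ([column, row] in pixels, amid what is visible of it).
The state is a dict: "clock": time; "joint_positions": joint angles; "qd": joint speeds; "tau": joint torques, N m; "eef_pos": TCP position; "tcp_rot": TCP orientation; "contact_force": force on the tool from outside, world axes, zero at the start; "wrist_torque": the same for the moment, N m; "finger_gap": opening from 0.0 (shut) to 1.0 (fully open).
Only numpy, scipy, OpenCV 4.12 (cv2) and the standard library are available. Lean on these libraries where they do the work, as an engineer would, in place of code of your own. Each camera call takes 0.05 s, during which the arm holds its last target.

## Working session

There is one attempt and no reset: what is moved stays moved. The work goes in short steps, Python scripts to look and compute and a shell command to move; the robot and the scene stay as the last step left them, time stands still between calls to the robot, and variables do not carry over. Pictures are saved under pics/ and viewed, and the job is handed in when it is done.

```bash
ls; mkdir -p pics; python3 - <<'E'
from bench import ctrl
import cv2
print(ctrl.get_state())
for n in("scene","top"):
    f=ctrl.grab_frame(n)
    cv2.imwrite(f"pics/{n}0.png",f["img"][:,:,::-1])
    print({k:v for k,v in f.items() if k!="img"})
    for t in("cap","stand","done_roller","collar","spacer"):
        for r in ctrl.masks_of(t,f)[:3]:
            print(t,round(r["confidence"],2),r["position"],r["region"].sum())
E
```

```text
pics
{'clock': 0.0, 'joint_positions': array([-1.25882223,  0.38384069,  0.04379945,  1.59960856, -0.01792537,
        1.16121266, -0.04991197]), 'qd': array([ 6.02028388e-04,  7.37355463e-04, -1.02983176e-03,  1.37280820e-03,
       -1.75154144e-03,  1.22789850e-03, -3.15142777e-05]), 'tau': array([-1.70464145e-04, -4.33457708e+01,  1.02436792e+00, -2.49511421e+01,
        1.05257818e-02,  1.12804072e-02,  6.69952968e-06]), 'eef_pos': array([258.53511024, 595.25423418, 207.56700953]), 'tcp_rot': array([-2.19264786e-04,  2.03412766e-01,  9.79092158e-01, -1.32067923e-03]), 'contact_force': array([-0.39855664, -0.73755063,  0.03059401]), 'wrist_torque': array([-0.0248487 , -0.02942003, -0.00757016]), 'finger_gap': 0.9993667154974136}
{'fx': 356.4862420160738, 'fy': 356.4862420160738, 'cx': 253.28836352419336, 'cy': 188.33884647497283, 'distortion': array([-0.01031207,  0.        ,  0.        ,  0.        ,  0.        ]), 'origin': array([1111.87243115,  -75.31327441,  965.12739752]), 'attitude': array([-0.21154624,  0.70808212,  0.64626824, -0.19027683]), 'shot': 1}
cap 0.38 [269.0, 188.4] 81
stand 0.62 [183.9, 196.2] 942
stand 0.28 [344.1, 241.1] 1709
done_roller 0.81 [327.7, 188.8] 1087
{'fx': 383.04503183772255, 'fy': 383.04503183772255, 'cx': 256.79684570746866, 'cy': 189.61365692568344, 'distortion': array([-0.10994947,  0.        ,  0.        ,  0.        ,  0.        ]), 'origin': array([ 288.32448337,  -12.03583856, 1381.76815281]), 'attitude': array([-0.07781615,  0.72780808, -0.67711524,  0.07586169]), 'shot': 2}
stand 0.56 [318.1, 218.8] 651
done_roller 0.75 [199.2, 202.6] 695
collar 0.57 [274.6, 201.0] 12
```

View pics/scene0.png

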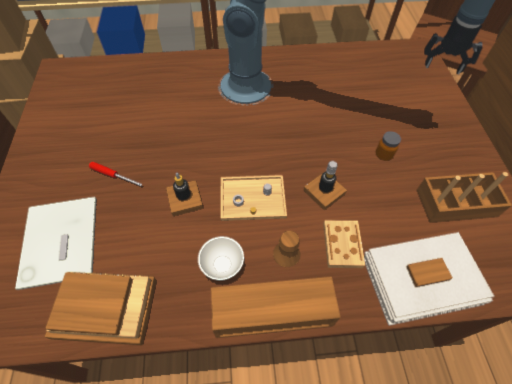

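View pics/top0.png

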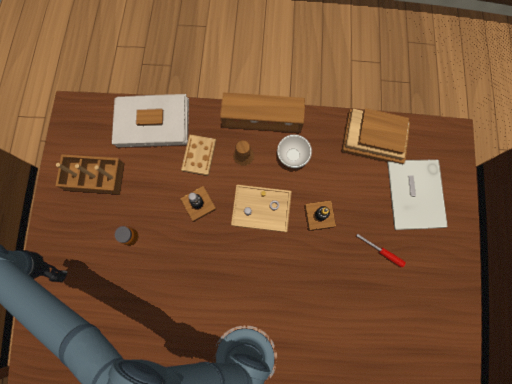

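```bash
python3 - <<'E'
import cv2
a=cv2.imread("pics/scene0.png")[140:290,140:390];cv2.imwrite("pics/sz.png",cv2.resize(a,None,fx=3.2,fy=3.2,interpolation=cv2.INTER_CUBIC))
a=cv2.imread("pics/top0.png")[140:280,160:360];cv2.imwrite("pics/tz.png",cv2.resize(a,None,fx=4,fy=4,interpolation=cv2.INTER_CUBIC))
E
```

```text
(no output)
```

View pics/sz.png

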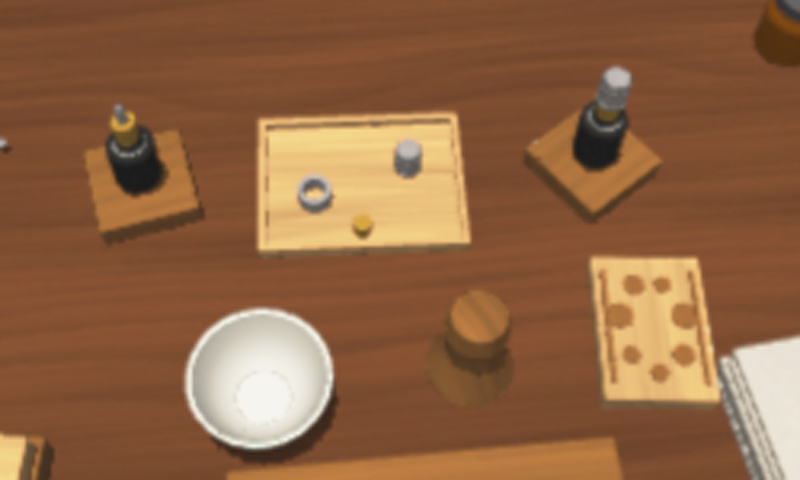

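View pics/tz.png

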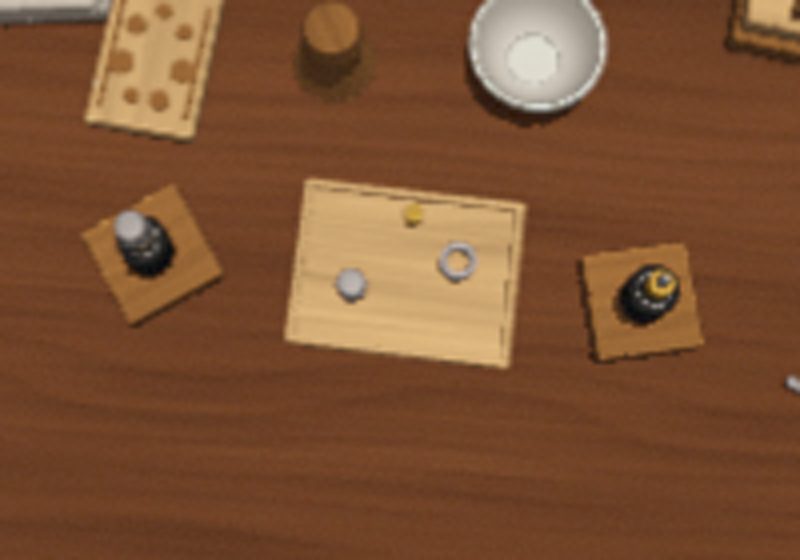

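```bash
cat > h.py <<'E'
import numpy as np,cv2
from scipy.spatial.transform import Rotation as R
from scipy.optimize import least_squares
from bench import ctrl
def q2R(q): return R.from_quat(np.r_[q[1:],q[0]]).as_matrix()
def proj(f,P):
    P=np.atleast_2d(P).astype(float); M=q2R(f["attitude"]).T
    K=np.array([[f["fx"],0,f["cx"]],[0,f["fy"],f["cy"]],[0,0,1]])
    return cv2.projectPoints(P,cv2.Rodrigues(M)[0],-M@f["origin"],K,f["distortion"])[0][:,0]
def ray(f,uv):
    K=np.array([[f["fx"],0,f["cx"]],[0,f["fy"],f["cy"]],[0,0,1]])
    n=cv2.undistortPoints(np.array([[uv]],float),K,f["distortion"])[0,0]
    d=q2R(f["attitude"])@np.r_[n,1]; return f["origin"],d/np.linalg.norm(d)
def onz(f,uv,z):
    o,d=ray(f,uv); return o+d*(z-o[2])/d[2]
def tri(obs):
    A=np.zeros((3,3));b=np.zeros(3)
    for f,uv in obs:
        o,d=ray(f,uv);Q=np.eye(3)-np.outer(d,d);A+=Q;b+=Q@o
    p=np.linalg.solve(A,b); return p,[proj(f,p)[0]-uv for f,uv in obs]
def cyl(c,r,z0,z1):
    t=np.linspace(0,2*np.pi,40,endpoint=False)
    return np.vstack([np.c_[c[0]+r*np.cos(t),c[1]+r*np.sin(t),0*t+z] for z in(z0,z1)])
def hullcent(f,P):
    h=cv2.convexHull(proj(f,P).astype(np.float32));m=cv2.moments(h);return np.array([m["m10"]/m["m00"],m["m01"]/m["m00"]]),m["m00"],h
E
python3 - <<'E'
from h import *
fs=[ctrl.grab_frame(n) for n in("scene","top")]
print(proj(fs[0],[0,0,0]),proj(fs[1],[0,0,0]))
print("cap tri",tri([(fs[0],[267.2,189]),(fs[1],[248,211])]))
print("tip tri",tri([(fs[0],[177.2,173]),(fs[1],[326,210.8])]))
import pickle;pickle.dump(fs,open("f0.pkl","wb"))
# cap mask: low saturation blob inside tray
for f,b,nm in((fs[0],(255,175,280,205),"s"),(fs[1],(238,200,258,222),"t")):
    x0,y0,x1,y1=b
    c=f["img"][y0:y1,x0:x1];h=cv2.cvtColor(c,cv2.COLOR_RGB2HSV)
    m=(h[...,1]<75).astype(np.uint8)
    n,l,st,ce=cv2.connectedComponentsWithStats(m);i=1+st[1:,4].argmax()
    print(nm,st[i]+[x0,y0,0,0,0],ce[i]+[x0,y0]); uv=ce[i]+[x0,y0]
    def g(p): return hullcent(f,cyl(p,13.7,6,40))[0]-uv
    s=least_squares(g,onz(f,uv,23)[:2]);print(s.x,hullcent(f,cyl(s.x,13.7,6,40))[1])
E
```

```text
[[245.38687806  85.93485647]] [[245.27521421 357.91255416]]
cap tri (array([507.93755745,  28.46030874,  22.91776994]), [array([ 0.01309952, -0.00021753]), array([0.01130902, 0.00202915])])
tip tri (array([ 507.72249735, -231.73092186,  141.8976488 ]), [array([0.29037086, 0.00513626]), array([0.24684312, 0.00590361])])
s [263 184   9  11  76] [266.94736842 189.01315789]
[508.21720473  27.61294087] 100.89000124507584
t [244 207   8   8  48] [247.39583333 210.54166667]
[509.21429117  30.78951302] 56.82560578850098
```

```bash
python3 - <<'E'
from h import *
fs=[ctrl.grab_frame(n) for n in("scene","top")]
def sil(f,p,S=8):
    c,s=np.cos(p[2]),np.sin(p[2]);q=np.array([[48,48],[-48,48],[-48,-48],[48,-48]])@np.array([[c,s],[-s,c]])+p[:2]
    parts=[np.vstack([np.c_[q,np.full(4,z)] for z in(0,28)]),cyl(p,23,28,88),cyl(p,13.5,88,98),cyl(p,11,98,118),cyl(p,5,110,132)]
    m=np.zeros((384,512),np.float32)
    big=np.zeros((384*4,512*4),np.uint8)
    for P in parts:
        h=cv2.convexHull(((proj(f,P)+.5)*4-.5).astype(np.float32));cv2.fillConvexPoly(big,np.round(h).astype(np.int32),255)
    return cv2.resize(big,(512,384),interpolation=cv2.INTER_AREA)/255.
from scipy.optimize import minimize
M=[]
for f in fs:
    rs=[r for r in ctrl.masks_of("stand",f)];r=rs[0];print([(x["confidence"],x["position"],x["region"].sum()) for x in rs]);M.append(cv2.GaussianBlur(r["region"].astype(np.float32),(0,0),.7))
def cost(p,idx): return sum(((cv2.GaussianBlur(sil(fs[i],p).astype(np.float32),(0,0),.7)-M[i])**2).sum() for i in idx)
for idx in([0],[1],[0,1]):
    best=min((minimize(cost,[507,-232,a],args=(idx,),method="Nelder-Mead",options=dict(initial_simplex=[[507,-232,a],[515,-232,a],[507,-224,a],[507,-232,a+.2]])) for a in(0,.4,.8,1.2)),key=lambda s:s.fun)
    print(idx,best.x,best.fun)
p=best.x
print("pix",[proj(f,[[*p[:2],z] for z in(98,120,140)]).round(1).tolist() for f in fs])
for i,f in enumerate(fs):
    o=proj(f,[*p[:2],80])[0].astype(int);x0,y0=o-35
    s=cv2.resize(f["img"][y0:y0+70,x0:x0+70,::-1],None,fx=8,fy=8,interpolation=cv2.INTER_CUBIC)
    for r,a,b in((23,28,88),(13.5,88,98),(11,98,118),(5,118,140)):
        for z in(a,b):
            h=cyl(p,r,z,z)[:40];h=((proj(f,h)-[x0,y0]+.5)*8-.5);cv2.polylines(s,[h.astype(np.int32)],True,(0,255,0))
    cv2.imwrite(f"pics/st{i}.png",s)
a=np.hstack([cv2.resize(cv2.imread(f"pics/st{i}.png"),(400,400)) for i in(0,1)]);cv2.imwrite("pics/st.png",a)
E
```

```text
[(0.55, [184.4, 197.3], np.int64(960))]
[(0.84, [318.8, 217.8], np.int64(697))]
[0] [ 5.11126461e+02 -2.32906929e+02  2.09627988e-01] 64.8401107788086
[1] [ 5.12218341e+02 -2.30753577e+02  2.15958560e-01] 37.93745040893555
[0, 1] [ 5.11674515e+02 -2.31930799e+02  1.86162314e-01] 109.82957458496094
pix [[[180.0, 182.8], [178.7, 178.5], [177.5, 174.5]], [[324.0, 211.8], [325.2, 210.7], [326.2, 209.7]]]
```

View pics/st.png

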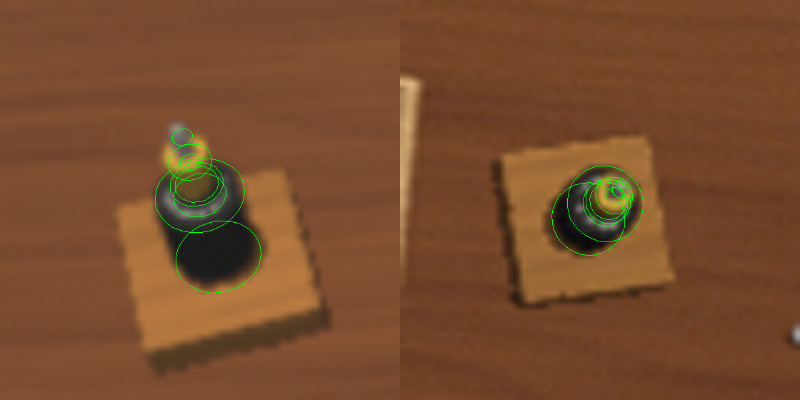

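```bash
python3 -m inch '{"travel":[[0.139,-0.314,0],[0.139,-0.314,0],[0.139,-0.314,0],[0.139,-0.314,0],[0.139,-0.314,0],[0.139,-0.314,0],[0.139,-0.314,0],[0.139,-0.314,0],[0.139,-0.314,0],[0.139,-0.314,0],[0.139,-0.314,0],[0.139,-0.314,0]],"rot":[[0,0,0],[0,0,0],[0,0,0],[0,0,0],[0,0,0],[0,0,0],[0,0,0],[0,0,0],[0,0,0],[0,0,0],[0,0,0],[0,0,0]]}' 0.55 60
```

```text
clock: 1.9
eef_pos: [449.7, 146.3, 210.7]
tcp_rot: [-0.001, 0.191, 0.982, 0.007]
contact_force: [0.8, 1.3, -0.7]
finger_gap: 0.549
```

```bash
python3 -m inch '{"travel":[[0.139,-0.3,0],[0.139,-0.3,0],[0.12,-0.24,0],[0.06,-0.1,-0.1],[0,0,-0.2],[0,0,-0.2],[0,0,0]],"rot":[[0,0,0],[0,0,0],[0,0,0],[0,0,0],[0,0,0],[0,0,0],[0,0,0]]}'; python3 - <<'E'
from h import *
s=ctrl.get_state();print(s["eef_pos"],s["tcp_rot"],s["joint_positions"])
fs=[ctrl.grab_frame(n) for n in("scene","top")]
print([proj(f,s["eef_pos"])[0].round(1) for f in fs],[proj(f,[508.5,29,40])[0].round(1) for f in fs])
ims=[]
for f,c in zip(fs,((262,180),(250,215))):
    x0,y0=c[0]-50,c[1]-50
    ims.append(cv2.resize(f["img"][y0:y0+100,x0:x0+100,::-1],(400,400),interpolation=cv2.INTER_CUBIC))
cv2.imwrite("pics/p1.png",np.hstack(ims))
E
```

```text
clock: 2.48
eef_pos: [513.5, 11.7, 155.5]
tcp_rot: [0.007, 0.202, 0.979, 0.009]
contact_force: [-0.9, 0.4, -0.4]
finger_gap: 0.549
[513.48930942  11.66702188 155.47378601] [0.00741562 0.20241912 0.97923307 0.00860878] [-0.55650433  0.18230707  0.50879323  2.00939741 -0.12395222  0.95735496
  1.17814401]
[array([263.3, 165.6]), array([252.6, 203.1])] [array([267.6, 186.1]), array([247.8, 210.1])]
```

View pics/p1.png

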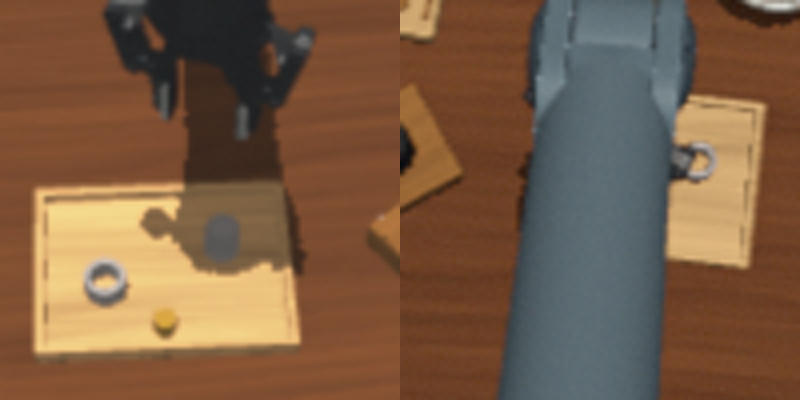

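```bash
cat > go.py <<'E'
import sys
from h import *
def need(x,y,z):
    s=ctrl.get_state();q=s["tcp_rot"];Rc=R.from_quat(np.r_[q[1:],q[0]])
    n=np.array([.2034,.9791,0]);n/=np.linalg.norm(n)
    Rt=R.from_quat(np.r_[n,0]);rv=(Rt*Rc.inv()).as_rotvec()
    print("t",s["clock"],"pos",s["eef_pos"].round(1),"F",s["contact_force"].round(1),"gap",round(s["finger_gap"],3))
    print("travel units",((np.array([x,y,z])-s["eef_pos"])/120).round(3),"rot units",(rv/np.radians(60)).round(3))
if __name__=="__main__": need(*map(float,sys.argv[1:4]))
E
python3 go.py 508.5 29 60
```

```text
t 2.5833 pos [516.2  12.8 159. ] F [0.4 0.7 0.7] gap 0.552
travel units [-0.065  0.135 -0.825] rot units [-0.015  0.023 -0.003]
```

```bash
python3 -m inch '{"travel":[[-0.035,0.07,-0.1],[-0.03,0.065,-0.2],[0,0,-0.2],[0,0,-0.2],[0,0,0],[0,0,0]],"rot":[[-0.015,0.023,-0.003],[0,0,0],[0,0,0],[0,0,0],[0,0,0],[0,0,0]]}';python3 go.py 508.5 29 60;  python3 -m inch '{"travel":[[0,0,0]],"rot":[[0,0,0]]}'; python3 go.py 508.5 29 60
python3 - <<'E'
from h import *
s=ctrl.get_state()
fs=[ctrl.grab_frame(n) for n in("scene",)]
print([proj(f,s["eef_pos"])[0].round(1) for f in fs])
f=fs[0];x0,y0=222,130
cv2.imwrite("pics/p2.png",cv2.resize(f["img"][y0:y0+80,x0:x0+80,::-1],(640,640),interpolation=cv2.INTER_CUBIC))
E
```

```text
clock: 3.08
eef_pos: [518.4, 36.7, 84.8]
tcp_rot: [0.009, 0.199, 0.98, 0.006]
contact_force: [0.5, 0.2, 0.4]
finger_gap: 0.547
t 3.0833 pos [518.4  36.7  84.8] F [0.5 0.2 0.4] gap 0.547
travel units [-0.083 -0.064 -0.207] rot units [-0.007  0.019 -0.008]
clock: 3.17
eef_pos: [519.1, 37.5, 86.2]
tcp_rot: [0.01, 0.199, 0.98, 0.006]
contact_force: [-0.3, -0.4, -0.1]
finger_gap: 0.553
t 3.1667 pos [519.1  37.5  86.2] F [-0.3 -0.4 -0.1] gap 0.553
travel units [-0.089 -0.071 -0.219] rot units [-0.008  0.021 -0.009]
[array([271.4, 180.4])]
```

View pics/p2.png

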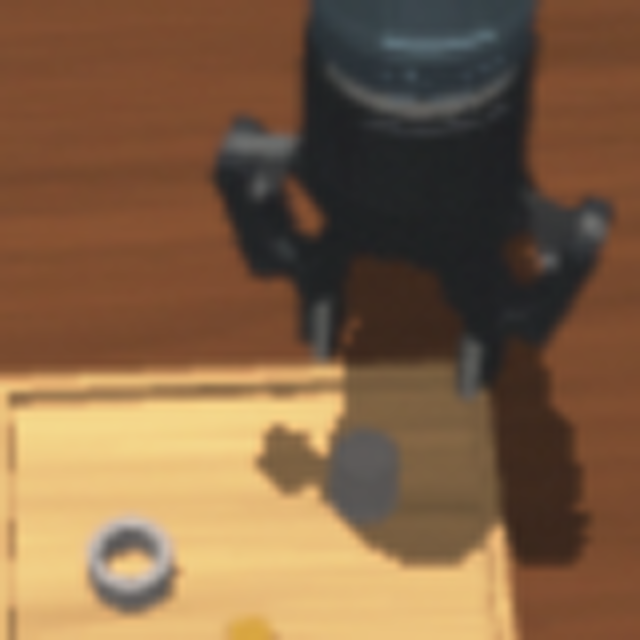

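```bash
python3 -m inch '{"travel":[[-0.045,-0.035,-0.1],[-0.03,-0.025,-0.08],[0,0,0],[0,0,0]],"rot":[[-0.008,0.021,-0.009],[0,0,0],[0,0,0],[0,0,0]]}';python3 go.py 508.5 29 50
```

```text
clock: 3.55
eef_pos: [514.7, 30.4, 68.4]
tcp_rot: [0.004, 0.204, 0.979, 0.002]
contact_force: [-0.2, 0.7, -0.5]
finger_gap: 0.551
t 3.55 pos [514.7  30.4  68.4] F [-0.2  0.7 -0.5] gap 0.551
travel units [-0.051 -0.011 -0.153] rot units [-0.002  0.009  0.001]
```

```bash
python3 -m inch '{"travel":[[-0.05,-0.01,-0.05],[-0.02,0,-0.05],[0,0,-0.04],[0,0,0]],"rot":[[-0.002,0.009,0.001],[0,0.004,0],[0,0,0],[0,0,0]]}';python3 go.py 508.5 29 50
python3 - <<'E'
from h import *
s=ctrl.get_state()
f=ctrl.grab_frame("scene")
print(proj(f,s["eef_pos"])[0].round(1))
x0,y0=222,130
cv2.imwrite("pics/p3.png",cv2.resize(f["img"][y0:y0+80,x0:x0+80,::-1],(640,640),interpolation=cv2.INTER_CUBIC))
E
```

```text
clock: 3.88
eef_pos: [505.0, 28.3, 50.1]
tcp_rot: [-0.003, 0.204, 0.979, -0.001]
contact_force: [-0.7, -0.4, 0.3]
finger_gap: 0.552
t 3.8833 pos [505.   28.3  50.1] F [-0.7 -0.4  0.3] gap 0.552
travel units [ 0.029  0.006 -0.001] rot units [-0.    -0.006  0.001]
[267.4 183.4]
```

View pics/p3.png

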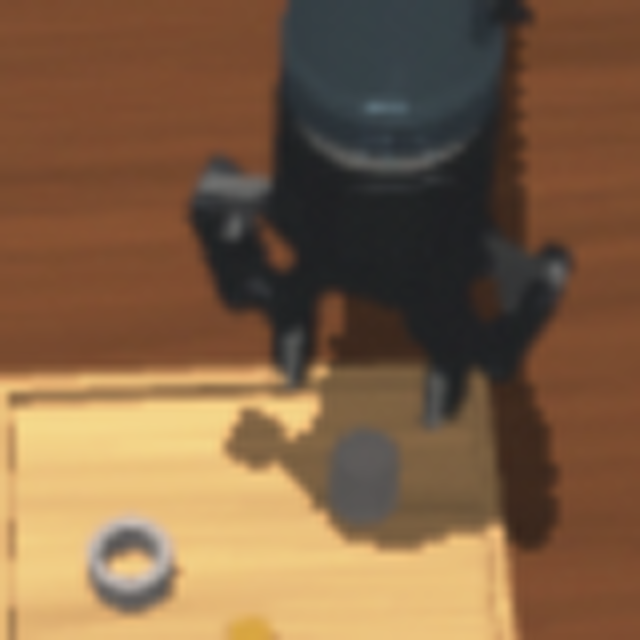

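```bash
python3 -m inch '{"travel":[[0.02,0.004,-0.05],[0.005,0,-0.07],[0,0,-0.07],[0,0,-0.05],[0,0,0]],"rot":[[0,-0.006,0],[0,0,0],[0,0,0],[0,0,0],[0,0,0]]}';python3 go.py 508.5 29 13
```

```text
clock: 4.35
eef_pos: [509.3, 29.2, 18.8]
tcp_rot: [0.001, 0.204, 0.979, 0.0]
contact_force: [-0.3, -0.5, 0.0]
finger_gap: 0.549
t 4.35 pos [509.3  29.2  18.8] F [-0.3 -0.5  0. ] gap 0.549
travel units [-0.006 -0.002 -0.049] rot units [-0.     0.002  0.001]
```

```bash
python3 -m inch '{"travel":[[-0.005,0,-0.03],[0,0,-0.015],[0,0,0]],"rot":[[0,0,0],[0,0,0],[0,0,0]]}';python3 go.py 508.5 29 13;python3 -m inch '{"travel":[[0,0,0],[0,0,0],[0,0,0],[0,0,0],[0,0,0],[0,0,0]],"rot":[[0,0,0],[0,0,0],[0,0,0],[0,0,0],[0,0,0],[0,0,0]]}' 0 80;python3 go.py 508.5 29 13
```

```text
clock: 4.6
eef_pos: [508.1, 29.1, 11.9]
tcp_rot: [0.0, 0.204, 0.979, -0.0]
contact_force: [-0.1, 0.3, -0.5]
finger_gap: 0.549
t 4.6 pos [508.1  29.1  11.9] F [-0.1  0.3 -0.5] gap 0.549
travel units [ 0.004 -0.001  0.009] rot units [0.    0.001 0.001]
clock: 5.1
eef_pos: [508.7, 29.0, 12.9]
tcp_rot: [0.001, 0.204, 0.979, 0.0]
contact_force: [0.5, 0.1, -1.4]
finger_gap: 0.279
t 5.1 pos [508.7  29.   12.9] F [ 0.5  0.1 -1.4] gap 0.279
travel units [-0.002  0.     0.001] rot units [-0.     0.002  0.001]
```

```bash
python3 -m inch '{"travel":[[0,0,0],[0,0,0]],"rot":[[0,0,0],[0,0,0]]}';python3 go.py 508.5 29 13;python3 -m inch '{"travel":[[0,0,0.03],[0,0,0.06],[0,0,0.1],[0,0,0.1],[0,0,0.05],[0,0,0]],"rot":[[0,0,0],[0,0,0],[0,0,0],[0,0,0],[0,0,0],[0,0,0]]}';python3 go.py 508.5 29 190
python3 - <<'E'
from h import *
f=ctrl.grab_frame("scene")
x0,y0=222,130
cv2.imwrite("pics/p4.png",cv2.resize(f["img"][y0:y0+80,x0:x0+80,::-1],(640,640),interpolation=cv2.INTER_CUBIC))
E
```

```text
clock: 5.27
eef_pos: [508.5, 29.1, 12.8]
tcp_rot: [0.001, 0.204, 0.979, 0.0]
contact_force: [-0.8, -0.0, -1.0]
finger_gap: 0.279
t 5.2667 pos [508.5  29.1  12.8] F [-0.8 -0.  -1. ] gap 0.279
travel units [ 0.    -0.001  0.002] rot units [-0.     0.002  0.001]
clock: 5.77
eef_pos: [507.9, 28.7, 57.6]
tcp_rot: [0.0, 0.204, 0.979, 0.0]
contact_force: [-0.4, -0.3, -0.6]
finger_gap: 0.278
t 5.7667 pos [507.9  28.7  57.6] F [-0.4 -0.3 -0.6] gap 0.278
travel units [0.005 0.002 1.103] rot units [-0.     0.001  0.001]
```

View pics/p4.png

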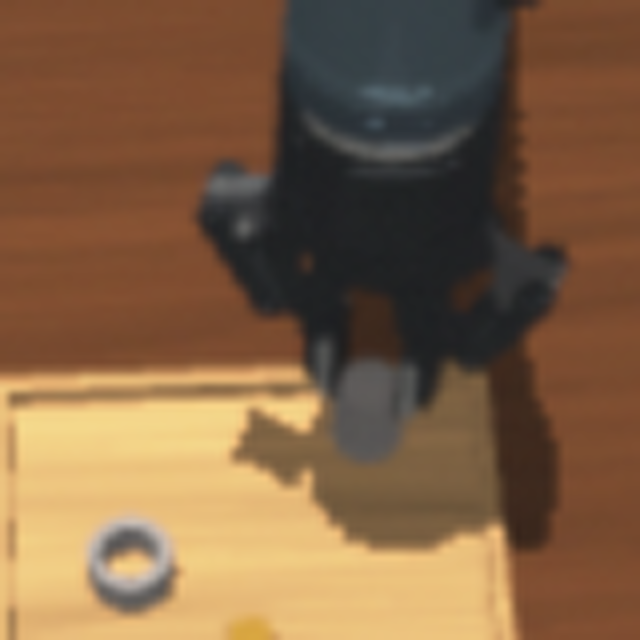

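```bash
python3 -m inch '{"travel":[[0,0,0.2],[0,0,0.3],[0,0,0.3],[0,-0.15,0.2],[0,-0.3,0.05],[0,-0.3,0],[0,-0.3,0],[0,-0.3,0],[0,-0.25,0],[0,-0.15,0],[0,-0.05,0],[0,0,0]],"rot":[[0,0,0],[0,0,0],[0,0,0],[0,0,0],[0,0,0],[0,0,0],[0,0,0],[0,0,0],[0,0,0],[0,0,0],[0,0,0],[0,0,0]]}';python3 go.py 509 -232 185
```

```text
clock: 6.82
eef_pos: [501.8, -193.6, 188.8]
tcp_rot: [0.0, 0.199, 0.98, -0.001]
contact_force: [-0.5, 0.8, -0.2]
finger_gap: 0.279
t 6.8167 pos [ 501.8 -193.6  188.8] F [-0.5  0.8 -0.2] gap 0.279
travel units [ 0.06  -0.32  -0.032] rot units [ 0.001  0.    -0.008]
```

```bash
python3 -m inch '{"travel":[[0.03,-0.15,-0.01],[0.02,-0.12,-0.01],[0,-0.04,0],[0,0,0],[0,0,0]],"rot":[[0,0,-0.008],[0,0,0],[0,0,0],[0,0,0],[0,0,0]]}';python3 go.py 509 -232 185
python3 - <<'E'
from h import *
s=ctrl.get_state()
fs=[ctrl.grab_frame(n) for n in("scene","top")]
import pickle;pickle.dump((s,fs),open("f2.pkl","wb"))
ims=[]
for f in fs:
    c=proj(f,s["eef_pos"])[0].astype(int);x0,y0=c-25;print(x0,y0,proj(f,s["eef_pos"]))
    ims.append(cv2.resize(f["img"][y0:y0+50,x0:x0+50,::-1],(400,400),interpolation=cv2.INTER_CUBIC))
cv2.imwrite("pics/p5.png",np.hstack(ims))
E
```

```text
clock: 7.23
eef_pos: [508.0, -222.5, 183.8]
tcp_rot: [-0.003, 0.199, 0.98, 0.002]
contact_force: [-0.2, 0.5, -1.5]
finger_gap: 0.283
t 7.2333 pos [ 508.  -222.5  183.8] F [-0.2  0.5 -1.5] gap 0.283
travel units [ 0.008 -0.079  0.01 ] rot units [-0.006 -0.004 -0.008]
153 138 [[178.1992773  163.93978166]]
300 183 [[325.7824057  208.37774584]]
```

View pics/p5.png

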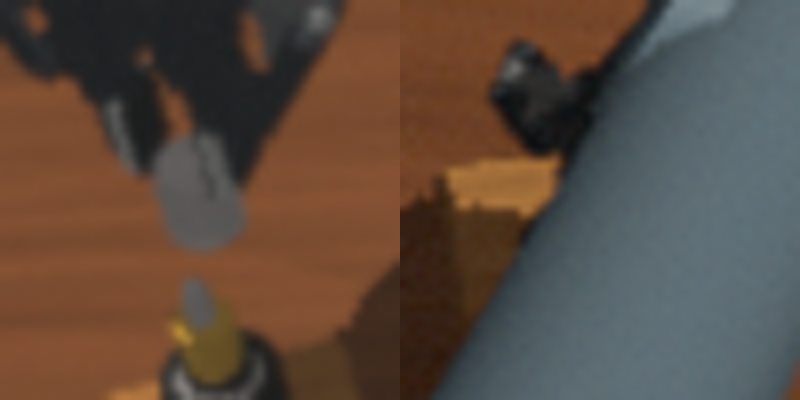

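```bash
cat > fit.py <<'E'
from h import *
from scipy.optimize import minimize
import pickle
fs=pickle.load(open("f0.pkl","rb"))
S=6
def layers(f,p,box):
    x,y,b,h=p[:4];yaw=.19;x0,y0,x1,y1=box
    c,s=np.cos(yaw),np.sin(yaw);q=np.array([[48,48],[-48,48],[-48,-48],[48,-48]])@np.array([[c,s],[-s,c]])+p[:2]
    t=np.vstack([cyl(p,5,b,h-11)[:80],cyl(p,3.8,h-5,h-5)[:40],cyl(p,2,h,h)[:40]])
    P=[np.vstack([np.c_[q,np.full(4,z)] for z in(0,28)]),np.c_[q,np.full(4,28)],cyl(p,23,28,88),cyl(p,23,88,88)[:40],cyl(p,13.5,88,98),cyl(p,11,98,b),cyl(p,11,b,b)[:40],t]
    lab=np.zeros(((y1-y0)*S,(x1-x0)*S),np.uint8)
    for i,Q in enumerate(P):
        hh=cv2.convexHull(((proj(f,Q)-[x0,y0]+.5)*S-.5).astype(np.float32));cv2.fillConvexPoly(lab,np.round(hh).astype(np.int32),i+1)
    A=[]
    for i in range(len(P)+1):
        a=cv2.GaussianBlur((lab==i).astype(np.float32),(0,0),.6*S);A.append(cv2.resize(a,(x1-x0,y1-y0),interpolation=cv2.INTER_AREA).ravel())
    return np.array(A).T
boxes=[(172,168,194,204),(313,201,335,223)]
def cost(p,idx):
    c=0
    for i in idx:
        x0,y0,x1,y1=boxes[i];I=fs[i]["img"][y0:y1,x0:x1].reshape(-1,3).astype(float)/255
        A=layers(fs[i],p,boxes[i]);W,*_=np.linalg.lstsq(A.T@A+1e-3*np.eye(A.shape[1]),A.T@I,rcond=None);c+=((A@W-I)**2).sum()
    # priors
    c+= .5*max(0,20-(p[3]-p[2]))**2+.5*max(0,(p[3]-p[2])-26)**2
    return c
if __name__=="__main__":
  for idx in([0],[1],[0,1]):
    rs=[]
    for h0 in(135,141,147):
        p0=np.array([509,-232,h0-23,h0]);rs.append(minimize(cost,p0,args=(idx,),method="Nelder-Mead",options=dict(initial_simplex=np.vstack([p0]+[p0+d for d in np.diag([5,5,4,4])]),maxiter=400)))
    rs.sort(key=lambda r:r.fun)
    for r in rs[:2]:print(idx,r.x.round(1),round(r.fun,3))
E
python3 fit.py
```

```text
[0] [ 507.2 -233.9  120.5  146.1] 3.526
[0] [ 506.8 -234.   120.   145.2] 3.54
[1] [ 511.9 -229.6  127.   147.9] 2.953
[1] [ 511.8 -229.6  123.5  145.4] 2.986
[0, 1] [ 511.6 -231.6  125.1  145.8] 12.317
[0, 1] [ 511.6 -231.6  121.5  142.4] 13.011
```

```bash
python3 -m inch '{"travel":[[0.01,-0.06,-0.01],[0,-0.02,-0.01],[0,0,0],[0,0,0],[0,0,0]],"rot":[[-0.006,-0.004,-0.008],[0,0,0],[0,0,0],[0,0,0],[0,0,0]]}';python3 go.py 509.5 -232 172
```

```text
clock: 7.75
eef_pos: [510.1, -228.8, 181.2]
tcp_rot: [0.0, 0.201, 0.98, 0.001]
contact_force: [0.5, 0.3, -1.3]
finger_gap: 0.281
t 7.75 pos [ 510.1 -228.8  181.2] F [ 0.5  0.3 -1.3] gap 0.281
travel units [-0.005 -0.027 -0.076] rot units [-0.001  0.    -0.005]
```

```bash
python3 -m inch '{"travel":[[-0.005,-0.022,-0.03],[0,0,-0.03],[0,0,0],[0,0,0]],"rot":[[-0.001,0,-0.005],[0,0,0],[0,0,0],[0,0,0]]}';python3 go.py 509.5 -232 172
python3 - <<'E'
from h import *
s=ctrl.get_state()
f=ctrl.grab_frame("scene")
import pickle;pickle.dump((s,[f]),open("f3.pkl","wb"))
x0,y0=153,138;e=s["eef_pos"]
im=cv2.resize(f["img"][y0:y0+50,x0:x0+50,::-1],(600,600),interpolation=cv2.INTER_CUBIC);o=im.copy()
for r,z in((14,e[2]-6.9),(13.5,e[2]+24)):
    h=((proj(f,cyl(e,r,z,z)[:40])-[x0,y0]+.5)*12-.5);cv2.polylines(o,[h.astype(np.int32)],True,(0,255,0))
for z in(98,121,145.5):
    h=((proj(f,cyl((507,-233.9),5,z,z)[:40])-[x0,y0]+.5)*12-.5);cv2.polylines(o,[h.astype(np.int32)],True,(255,255,0))
cv2.imwrite("pics/p6.png",cv2.resize(np.hstack([im,o]),(800,400)))
E
```

```text
clock: 8.08
eef_pos: [509.4, -231.6, 173.2]
tcp_rot: [0.0, 0.204, 0.979, 0.0]
contact_force: [-1.2, 0.6, -1.4]
finger_gap: 0.281
t 8.0833 pos [ 509.4 -231.6  173.2] F [-1.2  0.6 -1.4] gap 0.281
travel units [ 0.001 -0.003 -0.01 ] rot units [-0.     0.     0.001]
```

View pics/p6.png

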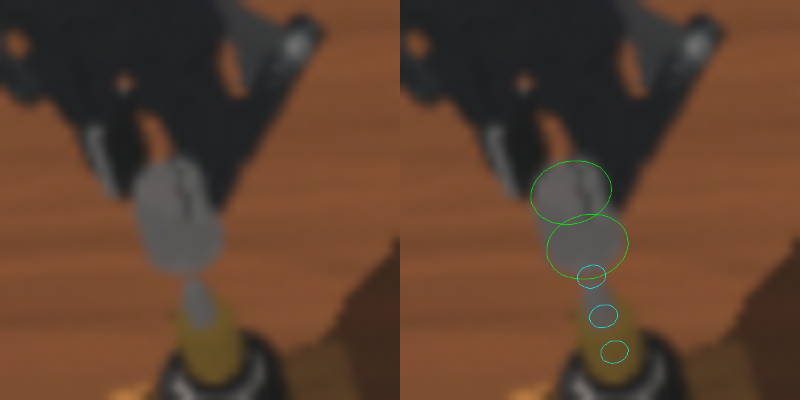

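```bash
python3 - <<'E'
from h import *
import pickle
s,(f,)=pickle.load(open("f3.pkl","rb"));e=s["eef_pos"];z=e[2]-6.9
u=proj(f,[*e[:2],z])[0]
for d in((0,0),(-.75,-.94),(-1,0),(0,-1)): print(d,onz(f,u+d,z).round(1))
x0,y0=160,150
im=f["img"][y0:y0+32,x0:x0+32,::-1]
cv2.imwrite("pics/p7.png",cv2.resize(im,(576,576),interpolation=cv2.INTER_LANCZOS4)*1)
g=f["img"][y0:y0+32,x0:x0+32].astype(int)
hs=cv2.cvtColor(f["img"][y0:y0+32,x0:x0+32],cv2.COLOR_RGB2HSV)[...,1]
for r in range(10,28): print(r+y0,hs[r,4:24])
E
```

```text
(0, 0) [ 509.4 -231.6  166.3]
(-0.75, -0.94) [ 505.9 -233.8  166.3]
(-1, 0) [ 509.1 -234.4  166.3]
(0, -1) [ 505.9 -231.7  166.3]
160 [141  75  12   5   8   5   9  11   8  11  11   6   3   3   4  20  35  20
 107 148]
161 [153 122  40  12  12  13  11  13  13  13  14  10   3   3   4  20  14  58
 127 153]
162 [155 141  94  62  82  51  14  13  13  13  14   9   3   3   7   6  13 107
 145 153]
163 [156 153 149 145 137 100  22  11  13   8  11   9   3   6   6   0  58 132
 155 157]
164 [158 155 157 155 147 112  27   8   8   8  11   9   3   6   6  14  83 146
 154 153]
165 [156 156 157 155 155 126  40  14   9  11  14  12   9   3   6  28  93 148
 156 156]
166 [156 157 155 155 153 139  76  14   9   8  11  11  12   9   9  17  57 142
 154 156]
167 [157 157 159 155 159 145  90  20   9   9   9   9  11   9   9  14  45 127
 153 156]
168 [156 154 157 156 157 152 122  38  11  11   9  11   9   9  12  17  49 130
 153 154]
169 [157 155 156 156 155 154 139  78  17   8  11  11  14  14  14  32  89 150
 157 157]
170 [155 156 157 159 157 155 144  97  39  17  14  14  11  14  22  66 132 156
 156 158]
171 [157 159 156 156 157 157 154 138  94  48  38  31  28  34  70 129 153 156
 155 156]
172 [156 158 158 158 156 154 155 154 146 126 120  96  77  87 134 153 155 157
 155 157]
173 [154 156 154 156 156 156 155 157 158 156 151 128  54  39  95 142 157 156
 158 156]
174 [154 156 157 157 157 157 158 158 159 156 154 124  29  14  41 112 153 160
 158 158]
175 [155 157 157 157 159 160 155 156 155 155 152 122  27  11  28  88 151 158
 157 155]
176 [154 154 155 155 153 157 155 155 155 155 150 123  38  14  17  50 143 160
 157 159]
177 [156 155 155 153 154 156 156 157 153 153 150 136  80  19  14  49 134 158
 155 157]
```

View pics/p7.png

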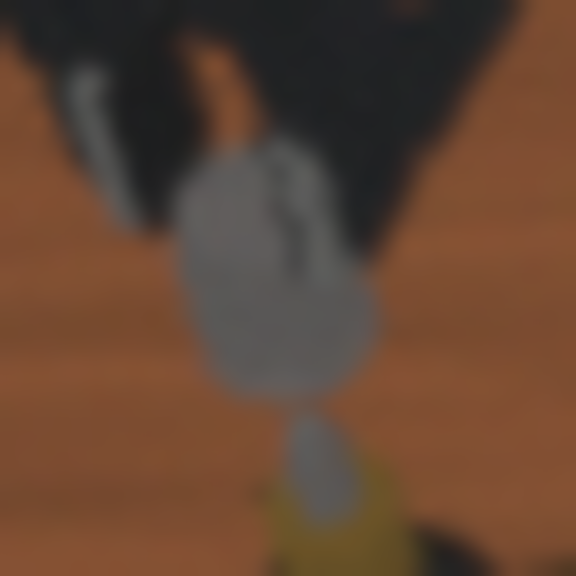

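```bash
cat > capfit.py <<'E'
from h import *
import pickle
s,(f,)=pickle.load(open("f3.pkl","rb"));e=s["eef_pos"]
pts=np.array([[170.15,167],[171,169],[169.55,165],[169.25,163],[180.4,167],[179.9,169],[180.4,168],[174.5,171.55],[173.6,171.3],[178.9,170.2]])
def res(p,rim):
    P=np.vstack([cyl(p,14,rim,rim+3),cyl(p,13.5,rim+3,rim+31)])
    h=cv2.convexHull(proj(f,P).astype(np.float32))
    return [cv2.pointPolygonTest(h,tuple(map(float,q)),True) for q in pts]
for rim in(164.3,166.3,168.3):
    r=least_squares(res,e[:2],args=(rim,),diff_step=1e-4);print(rim,r.x.round(1),np.round(r.fun,2))
E
python3 capfit.py
```

```text
164.3 [ 504.3 -233.1] [-0.01  0.21 -0.03  0.23  0.27  0.06  0.07 -0.14 -0.05 -0.06]
166.3 [ 505.7 -232.7] [-0.01  0.21 -0.03  0.24  0.28  0.06  0.08 -0.15 -0.05 -0.06]
168.3 [ 507.2 -232.3] [ 0.    0.21 -0.02  0.25  0.29  0.06  0.09 -0.16 -0.06 -0.07]
```

```bash
python3 -m inch '{"travel":[[0.007,-0.007,-0.03],[0,0,-0.04],[0,0,-0.02],[0,0,0],[0,0,0]],"rot":[[0,0,0],[0,0,0],[0,0,0],[0,0,0],[0,0,0]]}';python3 go.py 510.2 -232.4 153
```

```text
clock: 8.55
eef_pos: [510.2, -232.3, 160.9]
tcp_rot: [-0.0, 0.204, 0.979, 0.0]
contact_force: [0.0, 0.3, -0.8]
finger_gap: 0.283
t 8.55 pos [ 510.2 -232.3  160.9] F [ 0.   0.3 -0.8] gap 0.283
travel units [ 0.    -0.001 -0.066] rot units [-0.001 -0.     0.   ]
```

```bash
for i in 1; do python3 -m inch '{"travel":[[0,0,-0.02],[0,0,-0.02],[0,0,0]],"rot":[[0,0,0],[0,0,0],[0,0,0]]}';python3 go.py 510.2 -232.4 153; python3 -m inch '{"travel":[[0,0,-0.02],[0,0,-0.02],[0,0,0]],"rot":[[0,0,0],[0,0,0],[0,0,0]]}';python3 go.py 510.2 -232.4 153; done
```

```text
clock: 8.8
eef_pos: [510.3, -232.2, 155.7]
tcp_rot: [-0.0, 0.204, 0.979, 0.0]
contact_force: [-0.2, 0.1, -1.3]
finger_gap: 0.282
t 8.8 pos [ 510.3 -232.2  155.7] F [-0.2  0.1 -1.3] gap 0.282
travel units [-0.001 -0.001 -0.023] rot units [-0.001 -0.     0.   ]
clock: 9.05
eef_pos: [510.4, -232.2, 150.5]
tcp_rot: [0.0, 0.203, 0.979, 0.0]
contact_force: [-0.7, -0.9, -1.1]
finger_gap: 0.281
t 9.05 pos [ 510.4 -232.2  150.5] F [-0.7 -0.9 -1.1] gap 0.281
travel units [-0.002 -0.002  0.02 ] rot units [-0.001  0.     0.   ]
```

Rim at about 143.6 mm, no contact yet. Continue in small steps, reading each.

```bash
python3 -m inch '{"travel":[[0,0,-0.02],[0,0,0]],"rot":[[0,0,0],[0,0,0]]}';python3 -m inch '{"travel":[[0,0,-0.02],[0,0,0]],"rot":[[0,0,0],[0,0,0]]}'
python3 - <<'E'
from h import *
f=ctrl.grab_frame("scene")
x0,y0=160,150
im=f["img"][y0:y0+40,x0:x0+40,::-1]
cv2.imwrite("pics/p8.png",cv2.resize(im,(600,600),interpolation=cv2.INTER_LANCZOS4))
E
```

```text
clock: 9.22
eef_pos: [510.7, -232.3, 147.9]
tcp_rot: [0.0, 0.203, 0.979, 0.0]
contact_force: [-0.7, -0.2, -1.5]
finger_gap: 0.275
clock: 9.38
eef_pos: [511.3, -232.5, 145.6]
tcp_rot: [0.001, 0.203, 0.979, 0.0]
contact_force: [0.8, -0.6, -1.2]
finger_gap: 0.284
```

View pics/p8.png

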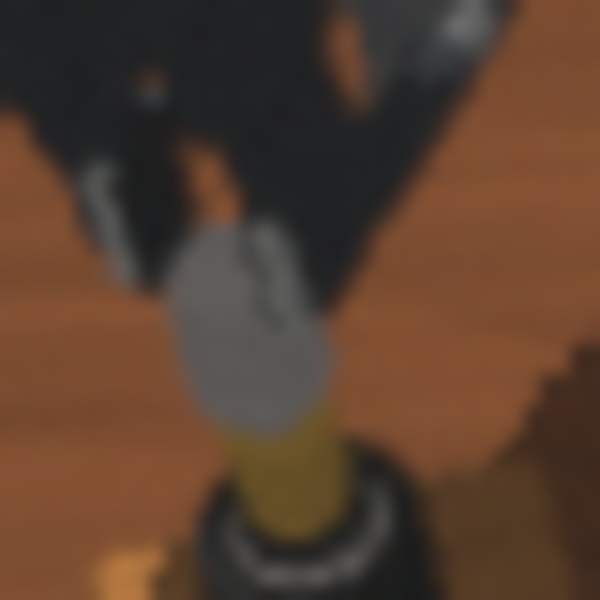

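```bash
python3 -m inch '{"travel":[[-0.006,0,-0.015],[0,0,0]],"rot":[[0,0.001,0],[0,0,0]]}';python3 -m inch '{"travel":[[0,0,-0.015],[0,0,0]],"rot":[[0,0,0],[0,0,0]]}';python3 -m inch '{"travel":[[0,0,-0.015],[0,0,0]],"rot":[[0,0,0],[0,0,0]]}'
```

```text
clock: 9.6
eef_pos: [511.6, -232.6, 144.5]
tcp_rot: [0.001, 0.203, 0.979, 0.0]
contact_force: [1.2, -0.1, -0.4]
finger_gap: 0.276
clock: 9.77
eef_pos: [511.9, -232.8, 143.4]
tcp_rot: [0.002, 0.203, 0.979, 0.0]
contact_force: [-0.5, -0.3, -0.2]
finger_gap: 0.283
clock: 9.93
eef_pos: [512.1, -232.9, 142.3]
tcp_rot: [0.002, 0.203, 0.979, 0.001]
contact_force: [0.3, 0.6, 0.5]
finger_gap: 0.278
```

```bash
python3 go.py 510.8 -232.4 140; python3 -m inch '{"travel":[[-0.01,0.002,-0.015],[0,0,0]],"rot":[[0,0.004,0],[0,0,0]]}';python3 -m inch '{"travel":[[-0.005,0,-0.02],[-0.003,0,-0.01]],"rot":[[0,0.002,0],[0,0,0]]}';python3 go.py 510.8 -232.4 140
```

```text
t 9.9333 pos [ 512.1 -232.9  142.3] F [0.3 0.6 0.5] gap 0.278
travel units [-0.011  0.004 -0.02 ] rot units [-0.     0.004  0.   ]
clock: 10.1
eef_pos: [512.0, -232.8, 141.6]
tcp_rot: [0.001, 0.203, 0.979, 0.0]
contact_force: [0.7, 0.3, -0.6]
finger_gap: 0.281
clock: 10.27
eef_pos: [512.1, -233.0, 139.1]
tcp_rot: [0.001, 0.203, 0.979, 0.0]
contact_force: [1.2, 2.1, 2.5]
finger_gap: 0.284
t 10.2667 pos [ 512.1 -233.   139.1] F [1.2 2.1 2.5] gap 0.284
travel units [-0.011  0.005  0.007] rot units [-0.     0.002  0.   ]
```

```bash
python3 -m inch '{"travel":[[0,0,-0.025],[0,0,-0.015]],"rot":[[0,0.002,0],[0,0,0]]}';python3 -m inch '{"travel":[[0,0,-0.025],[0,0,-0.015]],"rot":[[0,0.001,0],[0,0,0]]}'
```

```text
clock: 10.43
eef_pos: [512.7, -233.2, 135.6]
tcp_rot: [0.0, 0.203, 0.979, 0.001]
contact_force: [-1.6, 0.5, 5.2]
finger_gap: 0.281
clock: 10.6
eef_pos: [512.8, -233.3, 131.9]
tcp_rot: [-0.0, 0.204, 0.979, 0.001]
contact_force: [-1.7, 0.7, 8.1]
finger_gap: 0.283
```

```bash
python3 -m inch '{"travel":[[-0.006,0,-0.02],[-0.004,0,-0.01]],"rot":[[0,0,0],[0,0,0]]}';python3 -m inch '{"travel":[[-0.006,0,-0.02],[-0.004,0,-0.01]],"rot":[[0,0,0],[0,0,0]]}'
```

```text
clock: 10.77
eef_pos: [512.4, -233.2, 129.9]
tcp_rot: [0.0, 0.204, 0.979, 0.002]
contact_force: [-3.2, 1.5, 6.4]
finger_gap: 0.285
clock: 10.93
eef_pos: [512.2, -233.2, 128.8]
tcp_rot: [0.001, 0.204, 0.979, 0.003]
contact_force: [-2.8, 2.1, 5.7]
finger_gap: 0.28
```

```bash
python3 - <<'E'
from h import *
f=ctrl.grab_frame("scene")
x0,y0=160,150
im=f["img"][y0:y0+40,x0:x0+40,::-1]
cv2.imwrite("pics/p9.png",cv2.resize(im,(600,600),interpolation=cv2.INTER_LANCZOS4))
E
python3 go.py 511 -232.4 120
```

```text
t 10.9833 pos [ 512.2 -233.1  128.8] F [-2.3  2.5  8.3] gap 0.282
travel units [-0.01   0.006 -0.073] rot units [-0.005  0.003  0.001]
```

View pics/p9.png

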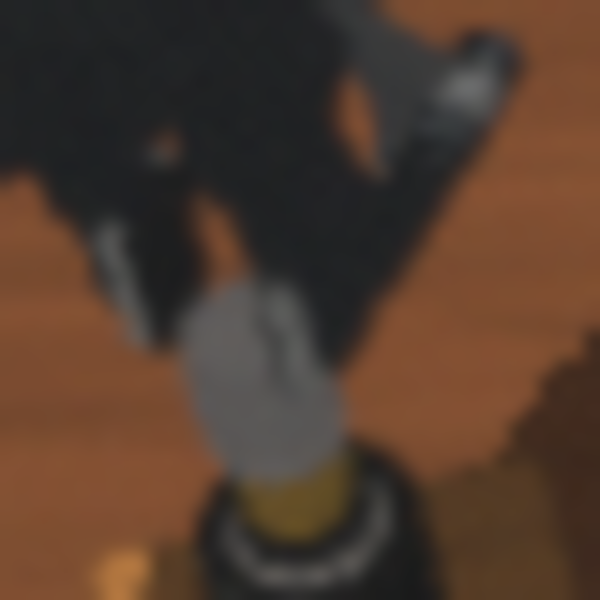

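```bash
python3 -m inch '{"travel":[[-0.01,0.005,-0.015],[0,0,-0.015]],"rot":[[-0.005,0.003,0.001],[0,0,0]]}';python3 -m inch '{"travel":[[-0.005,0.003,-0.015],[0,0,-0.01]],"rot":[[0,0,0],[0,0,0]]}'; python3 go.py 511 -232.4 120
```

```text
clock: 11.15
eef_pos: [512.6, -233.3, 128.6]
tcp_rot: [0.002, 0.203, 0.979, 0.001]
contact_force: [-4.0, 2.6, 12.8]
finger_gap: 0.283
clock: 11.32
eef_pos: [512.5, -233.2, 128.7]
tcp_rot: [0.002, 0.204, 0.979, 0.002]
contact_force: [-3.1, 2.6, 7.3]
finger_gap: 0.278
t 11.3167 pos [ 512.5 -233.2  128.7] F [-3.1  2.6  7.3] gap 0.278
travel units [-0.012  0.007 -0.072] rot units [-0.002  0.004  0.   ]
```

```bash
python3 -m inch '{"travel":[[0,0,-0.02]],"rot":[[0,0,0]]}';python3 -m inch '{"travel":[[0,0,-0.02]],"rot":[[0,0,0]]}';python3 -m inch '{"travel":[[0,0,-0.02]],"rot":[[0,0,0]]}'
```

```text
clock: 11.4
eef_pos: [512.9, -233.4, 128.3]
tcp_rot: [0.002, 0.204, 0.979, 0.002]
contact_force: [-4.6, 3.0, 17.5]
finger_gap: 0.286
clock: 11.48
eef_pos: [513.2, -233.5, 128.2]
tcp_rot: [0.002, 0.204, 0.979, 0.003]
contact_force: [-5.4, 2.2, 16.6]
finger_gap: 0.281
clock: 11.57
eef_pos: [513.3, -233.6, 128.3]
tcp_rot: [0.002, 0.204, 0.979, 0.004]
contact_force: [-5.5, 3.0, 16.4]
finger_gap: 0.278
```

```bash
python3 -m inch '{"travel":[[-0.012,0.005,-0.012]],"rot":[[0,0,0]]}';python3 -m inch '{"travel":[[-0.012,0.005,-0.012]],"rot":[[0,0,0]]}';python3 -m inch '{"travel":[[-0.012,0.005,-0.005]],"rot":[[0,0,0]]}';python3 -m inch '{"travel":[[-0.01,0.005,0]],"rot":[[0,0,0]]}'
python3 go.py 511 -232.4 120
python3 - <<'E'
from h import *
f=ctrl.grab_frame("scene")
x0,y0=160,150
im=f["img"][y0:y0+40,x0:x0+40,::-1]
cv2.imwrite("pics/p10.png",cv2.resize(im,(600,600),interpolation=cv2.INTER_LANCZOS4))
E
```

```text
clock: 11.65
eef_pos: [512.3, -233.2, 128.5]
tcp_rot: [0.002, 0.204, 0.979, 0.005]
contact_force: [-2.4, 1.5, 8.0]
finger_gap: 0.283
clock: 11.73
eef_pos: [511.9, -233.0, 128.7]
tcp_rot: [0.004, 0.204, 0.979, 0.005]
contact_force: [-1.0, 0.5, 7.2]
finger_gap: 0.283
clock: 11.82
eef_pos: [511.8, -233.0, 129.0]
tcp_rot: [0.005, 0.204, 0.979, 0.005]
contact_force: [0.4, 0.1, 4.1]
finger_gap: 0.28
clock: 11.9
eef_pos: [511.6, -232.8, 129.4]
tcp_rot: [0.007, 0.204, 0.979, 0.005]
contact_force: [2.3, -0.8, -1.1]
finger_gap: 0.281
t 11.9 pos [ 511.6 -232.8  129.4] F [ 2.3 -0.8 -1.1] gap 0.281
travel units [-0.005  0.004 -0.078] rot units [-0.006  0.014  0.002]
```

View pics/p10.png

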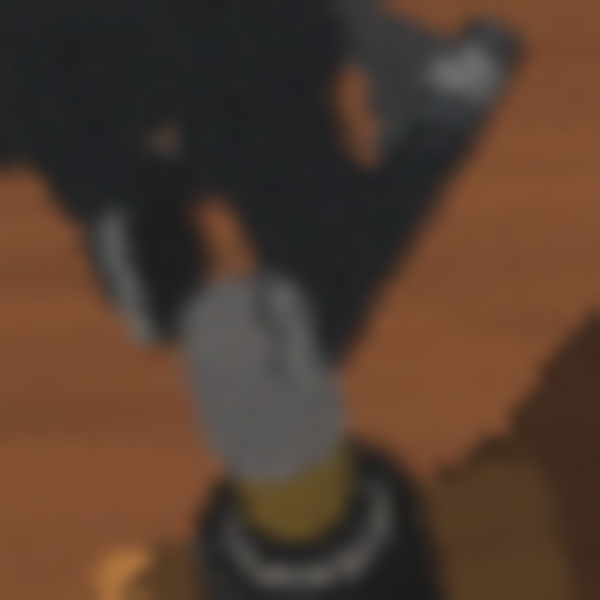

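```bash
python3 -m inch '{"travel":[[-0.004,0.003,-0.01]],"rot":[[-0.006,0.014,0.002]]}';python3 -m inch '{"travel":[[0,0,-0.017]],"rot":[[0,0.004,0]]}';python3 -m inch '{"travel":[[0,0,-0.017]],"rot":[[0,0,0]]}'; python3 go.py 511 -232.4 120
```

```text
clock: 12.03
eef_pos: [511.8, -233.0, 129.2]
tcp_rot: [0.001, 0.204, 0.979, 0.0]
contact_force: [-0.3, 0.2, 8.7]
finger_gap: 0.279
clock: 12.12
eef_pos: [512.5, -233.2, 128.6]
tcp_rot: [-0.001, 0.204, 0.979, -0.0]
contact_force: [-3.3, 2.0, 13.1]
finger_gap: 0.283
clock: 12.2
eef_pos: [512.6, -233.3, 128.3]
tcp_rot: [-0.002, 0.203, 0.979, -0.0]
contact_force: [-4.8, 2.7, 16.5]
finger_gap: 0.285
t 12.2 pos [ 512.6 -233.3  128.3] F [-4.8  2.7 16.5] gap 0.285
travel units [-0.014  0.007 -0.069] rot units [-0.    -0.003  0.   ]
```

```bash
python3 -m inch '{"travel":[[-0.006,0.003,-0.012],[0,0,-0.005],[0,0,0],[0,0,0],[0,0,0],[0,0,0]],"rot":[[0,0,0],[0,0,0],[0,0,0],[0,0,0],[0,0,0],[0,0,0]]}' 0.5; python3 go.py 511 -232.4 180
```

```text
clock: 12.7
eef_pos: [507.3, -231.7, 122.3]
tcp_rot: [-0.008, 0.203, 0.979, -0.001]
contact_force: [0.6, 0.2, 0.7]
finger_gap: 0.5
t 12.7 pos [ 507.3 -231.7  122.3] F [0.6 0.2 0.7] gap 0.5
travel units [ 0.031 -0.006  0.481] rot units [-0.001 -0.014 -0.001]
```

```bash
python3 -m inch '{"travel":[[0.025,-0.005,0.03],[0,0,0.08],[0,0,0.15],[0,0,0.15],[0,0,0.15],[0,0,0]],"rot":[[0,-0.014,0],[0,0,0],[0,0,0],[0,0,0],[0,0,0],[0,0,0]]}';python3 go.py 511 -232.4 180
python3 - <<'E'
from h import *
f=ctrl.grab_frame("scene")
import pickle;pickle.dump(f,open("f5.pkl","wb"))
x0,y0=150,140
im=f["img"][y0:y0+60,x0:x0+60,::-1]
cv2.imwrite("pics/p11.png",cv2.resize(im,(600,600),interpolation=cv2.INTER_LANCZOS4))
E
```

```text
clock: 13.2
eef_pos: [508.1, -232.3, 192.5]
tcp_rot: [-0.002, 0.204, 0.979, 0.0]
contact_force: [0.7, -0.3, 0.6]
finger_gap: 0.5
t 13.2 pos [ 508.1 -232.3  192.5] F [ 0.7 -0.3  0.6] gap 0.5
travel units [ 0.024 -0.001 -0.104] rot units [-0.002 -0.003  0.001]
```

View pics/p11.png

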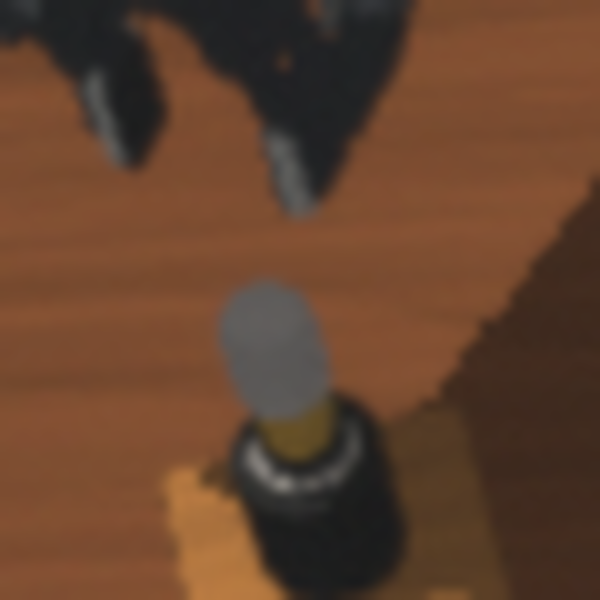

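```bash
python3 -m inch '{"travel":[[0.015,-0.003,-0.02],[0.01,-0.002,-0.04],[0.003,0,-0.04],[0,0,-0.02],[0,0,0],[0,0,0],[0,0,0]],"rot":[[-0.002,-0.003,0.001],[0,0,0],[0,0,0],[0,0,0],[0,0,0],[0,0,0],[0,0,0]]}' 0 40;python3 go.py 511.7 -233 160
```

```text
clock: 13.83
eef_pos: [507.5, -230.8, 170.5]
tcp_rot: [-0.005, 0.203, 0.979, 0.0]
contact_force: [0.3, -0.2, 0.8]
finger_gap: -0.002
t 13.8333 pos [ 507.5 -230.8  170.5] F [ 0.3 -0.2  0.8] gap -0.002
travel units [ 0.035 -0.018 -0.087] rot units [-0.002 -0.01  -0.001]
```

```bash
python3 -m inch '{"travel":[[0.035,-0.018,-0.02],[0.005,0,-0.02],[0,0,-0.01],[0,0,0]],"rot":[[-0.002,-0.01,-0.001],[0,0,0],[0,0,0],[0,0,0]]}';python3 go.py 511.7 -233 158
```

```text
clock: 14.17
eef_pos: [512.6, -233.2, 163.4]
tcp_rot: [0.0, 0.204, 0.979, 0.0]
contact_force: [-0.2, 0.2, 1.2]
finger_gap: -0.001
t 14.1667 pos [ 512.6 -233.2  163.4] F [-0.2  0.2  1.2] gap -0.001
travel units [-0.008  0.002 -0.045] rot units [0.    0.001 0.001]
```

```bash
python3 -m inch '{"travel":[[-0.007,0.001,-0.015],[0,0,-0.015],[0,0,0]],"rot":[[0,0.001,0],[0,0,0],[0,0,0]]}';python3 -m inch '{"travel":[[0,0,-0.012],[0,0,0]],"rot":[[0,0,0],[0,0,0]]}';python3 -m inch '{"travel":[[0,0,-0.012],[0,0,0]],"rot":[[0,0,0],[0,0,0]]}'
```

```text
clock: 14.42
eef_pos: [511.9, -233.2, 159.7]
tcp_rot: [0.0, 0.204, 0.979, -0.0]
contact_force: [0.0, 0.3, 0.5]
finger_gap: 0.0
clock: 14.58
eef_pos: [511.9, -233.2, 158.1]
tcp_rot: [0.0, 0.204, 0.979, -0.0]
contact_force: [-0.2, -0.1, -0.7]
finger_gap: -0.002
clock: 14.75
eef_pos: [512.0, -233.2, 156.6]
tcp_rot: [0.0, 0.204, 0.979, -0.0]
contact_force: [0.1, -0.1, -1.0]
finger_gap: -0.001
```

```bash
for k in 1; do python3 -m inch '{"travel":[[0,0,-0.01]],"rot":[[0,0,0]]}';python3 -m inch '{"travel":[[0,0,-0.01]],"rot":[[0,0,0]]}';python3 -m inch '{"travel":[[0,0,-0.012]],"rot":[[0,0,0]]}'; done
```

```text
clock: 14.83
eef_pos: [512.2, -233.3, 155.7]
tcp_rot: [0.001, 0.204, 0.979, -0.0]
contact_force: [-0.4, 0.0, -0.1]
finger_gap: -0.001
clock: 14.92
eef_pos: [512.2, -233.3, 154.4]
tcp_rot: [0.001, 0.204, 0.979, -0.0]
contact_force: [-0.4, -0.0, -0.1]
finger_gap: -0.001
clock: 15.0
eef_pos: [512.3, -233.3, 153.0]
tcp_rot: [0.001, 0.204, 0.979, -0.0]
contact_force: [0.8, 0.2, -0.9]
finger_gap: 0.003
```

```bash
python3 -m inch '{"travel":[[-0.004,0.001,-0.01]],"rot":[[0,0.001,0]]}';python3 -m inch '{"travel":[[0,0,-0.01]],"rot":[[0,0,0]]}';python3 -m inch '{"travel":[[0,0,-0.01]],"rot":[[0,0,0]]}'
python3 - <<'E'
from h import *
f=ctrl.grab_frame("scene")
x0,y0=150,140
im=f["img"][y0:y0+60,x0:x0+60,::-1]
cv2.imwrite("pics/p12.png",cv2.resize(im,(600,600),interpolation=cv2.INTER_LANCZOS4))
E
```

```text
clock: 15.08
eef_pos: [511.9, -233.2, 151.6]
tcp_rot: [0.0, 0.204, 0.979, -0.0]
contact_force: [0.7, 1.4, 0.6]
finger_gap: 0.0
clock: 15.17
eef_pos: [511.8, -233.2, 150.2]
tcp_rot: [0.0, 0.204, 0.979, -0.0]
contact_force: [0.3, -0.1, 0.2]
finger_gap: -0.001
clock: 15.25
eef_pos: [511.7, -233.1, 148.8]
tcp_rot: [0.0, 0.204, 0.979, -0.0]
contact_force: [1.1, -0.4, 0.6]
finger_gap: 0.0
```

View pics/p12.png

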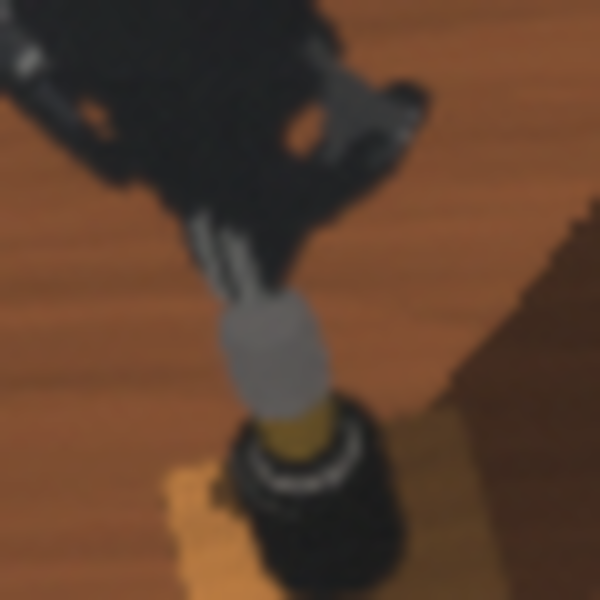

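```bash
python3 - <<'E'
from h import *
f=ctrl.grab_frame("scene");s=ctrl.get_state();e=s["eef_pos"]
x0,y0=160,155
im=f["img"][y0:y0+30,x0:x0+30,::-1]
im=cv2.resize(im,(600,600),interpolation=cv2.INTER_LANCZOS4);im=cv2.convertScaleAbs(im,alpha=1.6)
u=(proj(f,e)[0]-[x0,y0]+.5)*20;print(proj(f,e)[0],u)
cv2.circle(im,tuple(u.astype(int)),4,(0,255,0),1)
# cap fit from f5
import pickle
cv2.imwrite("pics/p13.png",im)
g=pickle.load(open("f5.pkl","rb"));c=cv2.resize(g["img"][y0:y0+30,x0:x0+30,::-1],(600,600),interpolation=cv2.INTER_LANCZOS4);cv2.imwrite("pics/p14.png",cv2.convertScaleAbs(c,alpha=1.6))
h=cv2.cvtColor(g["img"],cv2.COLOR_RGB2HSV)[...,1]
m=(h[160:190,165:190]<80).astype(np.uint8);n,l,st,ce=cv2.connectedComponentsWithStats(m)
for i in range(1,n): print(st[i]+[165,160,0,0,0],ce[i]+[165,160])
for x,y in((511.7,-233),(509.3,-234.5),(507.5,-234.3)):
  for rim in(112,115,118,121):
    P=np.vstack([cyl((x,y),14,rim,rim+3),cyl((x,y),13.5,rim+3,rim+32)]);cc,a,hh=hullcent(g,P);hh=hh[:,0];print(x,y,rim,cc.round(2),round(a),hh.min(0).round(1),hh.max(0).round(1))
E
```

```text
[176.58492421 172.73511886] [341.69848426 364.70237729]
[178 160   4   2   5] [179.4 160.2]
[172 168  11  14 117] [177.01709402 174.64957265]
[173 180  16  10  90] [181.06666667 186.23333333]
511.7 -233 112 [177.85 177.03] 125 [172.1 169.9] [183.7 184.2]
511.7 -233 115 [177.67 176.43] 126 [171.9 169.3] [183.5 183.6]
511.7 -233 118 [177.49 175.82] 126 [171.7 168.6] [183.3 183. ]
511.7 -233 121 [177.3  175.21] 127 [171.5 168. ] [183.2 182.4]
509.3 -234.5 112 [177.35 176.38] 125 [171.6 169.2] [183.2 183.5]
509.3 -234.5 115 [177.16 175.78] 125 [171.4 168.6] [183.  182.9]
509.3 -234.5 118 [176.98 175.17] 126 [171.1 168. ] [182.8 182.3]
509.3 -234.5 121 [176.79 174.56] 127 [170.9 167.4] [182.7 181.8]
507.5 -234.3 112 [177.43 175.86] 125 [171.6 168.7] [183.2 183. ]
507.5 -234.3 115 [177.25 175.26] 125 [171.4 168.1] [183.1 182.4]
507.5 -234.3 118 [177.06 174.65] 126 [171.2 167.5] [182.9 181.8]
507.5 -234.3 121 [176.88 174.04] 127 [171.  166.8] [182.7 181.2]
```

View pics/p13.png

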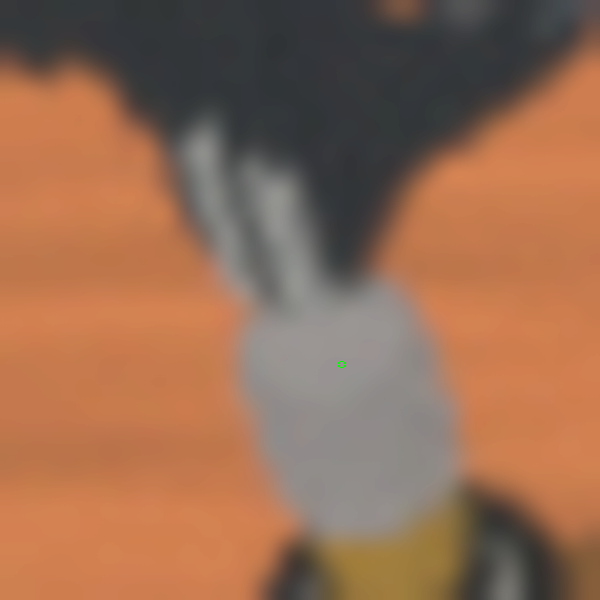

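```bash
python3 -m inch '{"travel":[[0,0,0.05],[0,0,0.08],[0,0,0.06],[0,0,0]],"rot":[[0,0,0],[0,0,0],[0,0,0],[0,0,0]]}'
python3 - <<'E'
from h import *
f=ctrl.grab_frame("scene");s=ctrl.get_state();e=s["eef_pos"]
x0,y0=155,145
im=f["img"][y0:y0+40,x0:x0+40,::-1]
im=cv2.resize(im,(600,600),interpolation=cv2.INTER_LANCZOS4);im=cv2.convertScaleAbs(im,alpha=1.6)
u=(proj(f,e)[0]-[x0,y0]+.5)*15;print(e,proj(f,e)[0],u)
cv2.circle(im,tuple(u.astype(int)),4,(0,255,0),1)
cv2.imwrite("pics/p15.png",im)
E
```

```text
clock: 15.68
eef_pos: [511.3, -233.2, 173.6]
tcp_rot: [-0.0, 0.204, 0.979, -0.0]
contact_force: [0.3, -0.3, -0.3]
finger_gap: 0.002
[ 511.242234   -233.16059602  173.2353091 ] [174.95807333 167.4630082 ] [306.87109997 344.44512307]
```

View pics/p15.png

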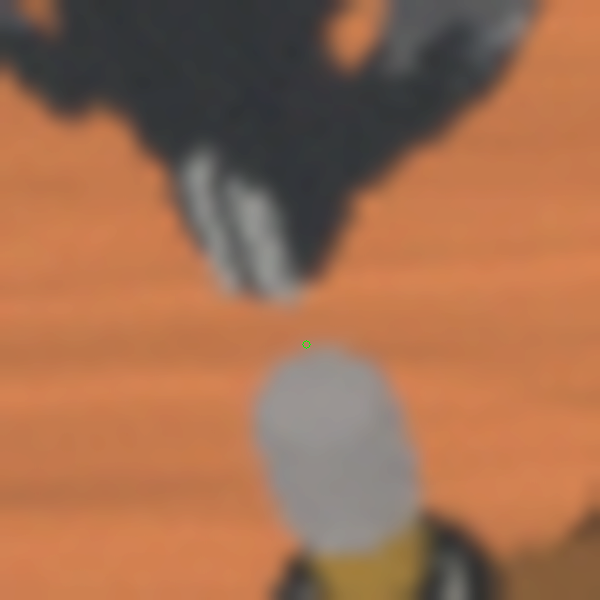

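```bash
python3 -m inch '{"travel":[[0.003,0,-0.05],[0,0,-0.08],[0,0,-0.06],[0,0,-0.01],[0,0,0]],"rot":[[0,0,0],[0,0,0],[0,0,0],[0,0,0],[0,0,0]]}'
python3 -m inch '{"travel":[[0,0,-0.01]],"rot":[[0,0,0]]}';python3 -m inch '{"travel":[[0,0,-0.01]],"rot":[[0,0,0]]}';python3 -m inch '{"travel":[[0,0,-0.01]],"rot":[[0,0,0]]}'
```

```text
clock: 16.15
eef_pos: [511.4, -232.7, 146.6]
tcp_rot: [-0.001, 0.204, 0.979, 0.0]
contact_force: [0.3, 1.2, 0.6]
finger_gap: -0.002
clock: 16.23
eef_pos: [510.8, -232.5, 144.6]
tcp_rot: [-0.001, 0.204, 0.979, -0.0]
contact_force: [0.7, -0.4, 0.2]
finger_gap: 0.002
clock: 16.32
eef_pos: [510.5, -232.4, 142.9]
tcp_rot: [-0.002, 0.204, 0.979, -0.0]
contact_force: [0.5, -0.1, 0.6]
finger_gap: 0.001
clock: 16.4
eef_pos: [510.4, -232.4, 141.4]
tcp_rot: [-0.002, 0.204, 0.979, -0.0]
contact_force: [-0.1, 0.0, 0.2]
finger_gap: -0.001
```

```bash
python3 - <<'E'
from h import *
f=ctrl.grab_frame("scene")
x0,y0=155,145
im=f["img"][y0:y0+40,x0:x0+40,::-1]
im=cv2.resize(im,(600,600),interpolation=cv2.INTER_LANCZOS4);im=cv2.convertScaleAbs(im,alpha=1.6)
cv2.imwrite("pics/p16.png",im)
E
```

```text
(no output)
```

View pics/p16.png

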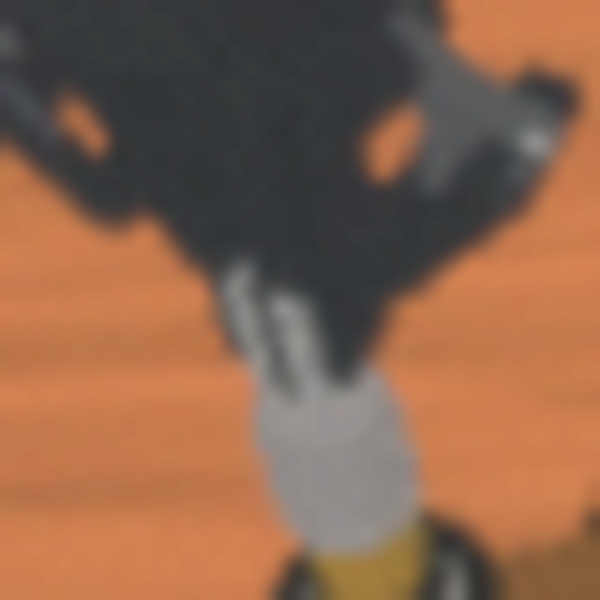

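```bash
python3 -m inch '{"travel":[[0.004,-0.002,-0.01]],"rot":[[0,-0.003,0]]}';python3 -m inch '{"travel":[[0.003,0,-0.008]],"rot":[[0,0,0]]}';python3 -m inch '{"travel":[[0.003,0,-0.008]],"rot":[[0,0,0]]}'; python3 -m inch '{"travel":[[0,0,-0.008]],"rot":[[0,0,0]]}'
```

```text
clock: 16.53
eef_pos: [511.1, -232.6, 140.1]
tcp_rot: [-0.0, 0.204, 0.979, 0.0]
contact_force: [0.2, 0.4, -0.5]
finger_gap: 0.002
clock: 16.62
eef_pos: [511.3, -232.8, 139.1]
tcp_rot: [-0.0, 0.204, 0.979, 0.0]
contact_force: [0.1, -0.3, -1.4]
finger_gap: -0.001
clock: 16.7
eef_pos: [511.9, -232.8, 138.3]
tcp_rot: [0.0, 0.204, 0.979, 0.0]
contact_force: [-0.1, 0.3, -0.3]
finger_gap: -0.004
clock: 16.78
eef_pos: [512.1, -232.9, 137.4]
tcp_rot: [0.0, 0.204, 0.979, 0.0]
contact_force: [-0.7, -0.6, -0.5]
finger_gap: -0.002
```

```bash
python3 -m inch '{"travel":[[0,0,-0.008]],"rot":[[0,0,0]]}';python3 -m inch '{"travel":[[0,0,-0.008]],"rot":[[0,0,0]]}';python3 -m inch '{"travel":[[-0.002,0,-0.008]],"rot":[[0,0,0]]}'; python3 -m inch '{"travel":[[-0.002,0,-0.008]],"rot":[[0,0,0]]}';python3 -m inch '{"travel":[[0,0,-0.008]],"rot":[[0,0,0]]}'
```

```text
clock: 16.87
eef_pos: [512.2, -233.0, 136.4]
tcp_rot: [0.001, 0.204, 0.979, 0.0]
contact_force: [-0.7, 0.2, 0.3]
finger_gap: -0.002
clock: 16.95
eef_pos: [512.4, -233.0, 135.5]
tcp_rot: [0.001, 0.204, 0.979, 0.0]
contact_force: [-0.8, -1.1, 1.4]
finger_gap: 0.001
clock: 17.03
eef_pos: [512.5, -233.0, 135.4]
tcp_rot: [0.001, 0.204, 0.979, 0.0]
contact_force: [-1.6, 0.7, 9.3]
finger_gap: 0.001
clock: 17.12
eef_pos: [512.6, -233.1, 135.4]
tcp_rot: [0.001, 0.204, 0.979, 0.001]
contact_force: [-1.6, 1.2, 6.2]
finger_gap: -0.0
clock: 17.2
eef_pos: [512.7, -233.0, 135.4]
tcp_rot: [0.001, 0.204, 0.979, 0.001]
contact_force: [-2.1, 0.9, 5.6]
finger_gap: -0.0
```

```bash
python3 -m inch '{"travel":[[-0.005,0,-0.014]],"rot":[[0,0,0]]}';python3 -m inch '{"travel":[[-0.005,0,-0.016]],"rot":[[0,0,0]]}'
```

```text
clock: 17.28
eef_pos: [512.6, -233.2, 135.3]
tcp_rot: [0.001, 0.204, 0.979, 0.002]
contact_force: [-2.4, 1.6, 9.1]
finger_gap: 0.001
clock: 17.37
eef_pos: [512.8, -233.2, 135.3]
tcp_rot: [0.002, 0.204, 0.979, 0.002]
contact_force: [-2.0, 2.5, 11.2]
finger_gap: -0.001
```

```bash
python3 -m inch '{"travel":[[-0.006,0.002,-0.019]],"rot":[[0,0.002,0]]}';python3 -m inch '{"travel":[[-0.006,0.002,-0.021]],"rot":[[0,0,0]]}'
```

```text
clock: 17.45
eef_pos: [512.9, -233.3, 135.2]
tcp_rot: [0.002, 0.204, 0.979, 0.003]
contact_force: [-3.8, 1.6, 12.6]
finger_gap: 0.003
clock: 17.53
eef_pos: [513.1, -233.3, 135.2]
tcp_rot: [0.002, 0.204, 0.979, 0.003]
contact_force: [-3.8, 1.8, 12.6]
finger_gap: -0.002
```

```bash
python3 -m inch '{"travel":[[-0.007,0.003,-0.026]],"rot":[[0,0.002,0]]}';python3 -m inch '{"travel":[[-0.007,0.003,-0.028]],"rot":[[0,0,0]]}'
```

```text
clock: 17.62
eef_pos: [513.2, -233.3, 134.9]
tcp_rot: [0.002, 0.204, 0.979, 0.004]
contact_force: [-3.6, 1.9, 13.3]
finger_gap: -0.004
clock: 17.7
eef_pos: [513.2, -233.2, 134.2]
tcp_rot: [0.003, 0.204, 0.979, 0.005]
contact_force: [-4.4, 1.3, 13.9]
finger_gap: -0.002
```

```bash
python3 -m inch '{"travel":[[-0.004,0.002,-0.022]],"rot":[[0,0.002,0]]}';python3 -m inch '{"travel":[[-0.004,0.002,-0.022]],"rot":[[0,0.002,0]]}'
```

```text
clock: 17.78
eef_pos: [513.2, -233.1, 134.1]
tcp_rot: [0.002, 0.204, 0.979, 0.005]
contact_force: [-3.5, 2.5, 12.8]
finger_gap: 0.005
clock: 17.87
eef_pos: [513.2, -233.1, 134.0]
tcp_rot: [0.001, 0.204, 0.979, 0.006]
contact_force: [-4.2, 2.2, 14.1]
finger_gap: -0.0
```

```bash
python3 -m inch '{"travel":[[-0.004,0.002,-0.027]],"rot":[[0,0.002,-0.004]]}';python3 -m inch '{"travel":[[-0.004,0.002,-0.027]],"rot":[[0,0.002,-0.004]]}'; python3 - <<'E'
from h import *
f=ctrl.grab_frame("scene")
import pickle;pickle.dump(f,open("f6.pkl","wb"))
x0,y0=160,155
im=f["img"][y0:y0+40,x0:x0+40,::-1]
im=cv2.resize(im,(600,600),interpolation=cv2.INTER_LANCZOS4);im=cv2.convertScaleAbs(im,alpha=1.6)
cv2.imwrite("pics/p17.png",im)
print(ctrl.get_state()["contact_force"],ctrl.get_state()["eef_pos"])
E
```

```text
clock: 17.95
eef_pos: [513.5, -233.3, 133.9]
tcp_rot: [0.001, 0.207, 0.978, 0.007]
contact_force: [-4.0, 2.2, 17.7]
finger_gap: -0.004
clock: 18.03
eef_pos: [513.8, -233.4, 133.9]
tcp_rot: [0.0, 0.209, 0.978, 0.008]
contact_force: [-5.1, 2.6, 16.4]
finger_gap: 0.001
[-4.84811729  2.78611063 16.49345907] [ 513.84160492 -233.42206022  133.91044384]
```

View pics/p17.png

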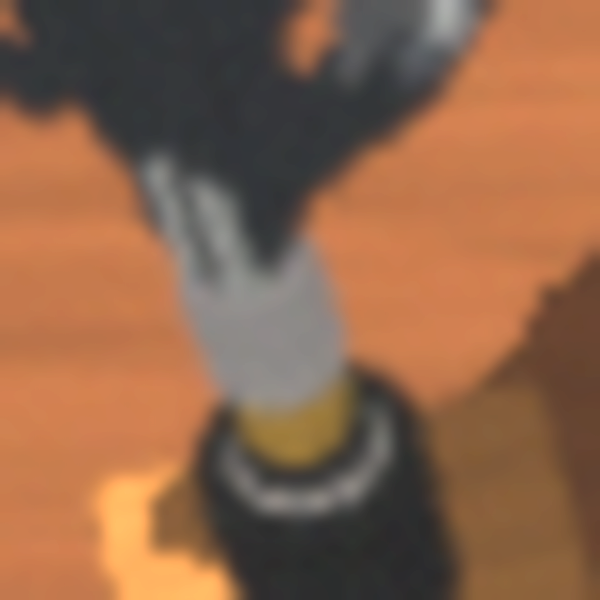

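```bash
python3 -m inch '{"travel":[[-0.01,0.004,0.01],[0,0,0.05],[0,0,0.1],[0,0,0.15],[0,0,0.15],[0,0,0.15],[-0.1,0.15,0],[-0.1,0.25,0],[-0.1,0.25,0],[-0.05,0.2,0],[0,0.1,0],[0,0,0]],"rot":[[0,0,0],[0,0,0],[0,0,0],[0,0,0],[0,0,0],[0,0,0],[0,0,0],[0,0,0],[0,0,0],[0,0,0],[0,0,0],[0,0,0]]}'
python3 - <<'E'
from h import *
import pickle
fs=[ctrl.grab_frame(n) for n in("scene","top")];f=fs[0]
x0,y0=155,145
a=[]
for g in(pickle.load(open("f5.pkl","rb")),f):
    im=cv2.resize(g["img"][y0:y0+60,x0:x0+60,::-1],(400,400),interpolation=cv2.INTER_LANCZOS4);a.append(cv2.convertScaleAbs(im,alpha=1.4))
    h=cv2.cvtColor(g["img"],cv2.COLOR_RGB2HSV)[...,1]
    m=(h[160:190,165:190]<80).astype(np.uint8);n,l,st,ce=cv2.connectedComponentsWithStats(m)
    for i in range(1,n): print(st[i]+[165,160,0,0,0],ce[i]+[165,160])
cv2.imwrite("pics/p18.png",np.hstack(a))
cv2.imwrite("pics/p19.png",np.vstack([f["img"],fs[1]["img"]])[:,:,::-1][::1])
cv2.imwrite("pics/p20.png",cv2.resize(np.hstack([f["img"],fs[1]["img"]])[:,:,::-1],(800,300)))
E
```

```text
clock: 19.08
eef_pos: [469.6, -119.8, 218.7]
tcp_rot: [0.005, 0.213, 0.977, 0.006]
contact_force: [-0.3, 0.7, -0.3]
finger_gap: -0.003
[178 160   4   2   5] [179.4 160.2]
[172 168  11  14 117] [177.01709402 174.64957265]
[173 180  16  10  90] [181.06666667 186.23333333]
[172 168  11  14 122] [176.89344262 174.54918033]
[173 180  16  10  86] [181.05813953 186.12790698]
```

View pics/p18.png

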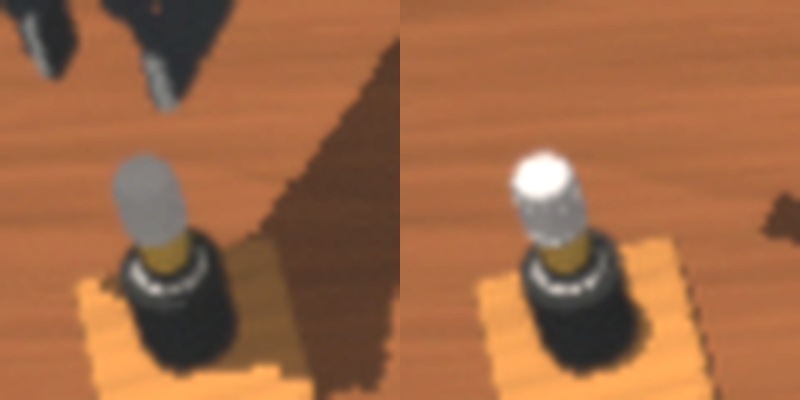

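View pics/p20.png

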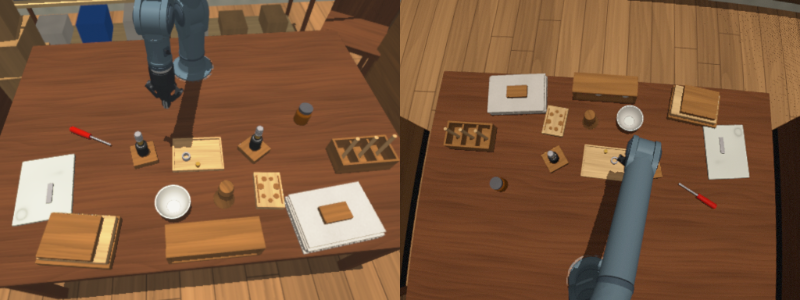

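```bash
python3 -c "
from bench import ctrl
print(ctrl.close_job())"
```

```text
the job is handed in; nothing more can be done
None
```

The cap is upright on the bare roller's axle, seated against the brass bushing. I handed the job in at about 19 s with the gripper clear of everything.

I lifted the cap from the tray, lowered it over the axle and pressed it down to about 17–18.5 N in total. A second press to about 16.5 N before release brought it to its first resting place. I then pressed straight down once more on its top with the fingers shut, reading up to 17.7 N at the peak and 16.5 N held.

**What the last checks showed:**
- **Bushing contact:** on the last press the cap stayed put up to about 13 N, then moved 1.4 mm as the force rose 3 to 4 N. That fits the cap being on the bushing against the washer.
- **Washer squeeze:** I did not measure this directly. From the forces I estimate about 2.6 mm at the peak and 1.6–2 mm after release. The low end is close to the 1.5 mm limit.
- **Picture:** the final scene image shows the cap upright, with its height unchanged from the first release to within camera resolution. The other objects I could see had not moved; the arm hid part of the view from above.

**What disagreed:**
- Peak forces touched or slightly passed the 17 N guide on the first and last presses. Allowing for the teeth's drag, I believe the washer stayed under the crush limit of 17 N on the bushing.
- The two cameras disagreed by a few mm on the axle's position, so I centred the cap by comparing it with the axle in one view and by the sideways forces.
- The shut fingertips met the cap top about 20 mm lower in TCP height than I expected. The pictures also showed the tips ending well above the stated TCP. I did not find out why.

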